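# Reload the reagent rack in reverse order

### The arm

A 6-joint arm with a two-finger parallel gripper is mounted at the origin on a cart in front of the work surface, level with it; the furniture and walls round the work are solid. World frame = base frame: x ahead of the robot, y to its left, z up, the work surface at z = 0. Lengths are in m, angles in rad, forces in N, time in s.
With the tool pointing down it reaches from about 0.275 to 0.85 m from the base axis. Payload 5.2 kg.
Tool frame: the origin (TCP) lies between the finger pads; the fingertips stand 19 mm ahead of it and the grasp point (between the pads) is the TCP; z points along the fingers, y is the direction in which the jaws open and shut (so a half turn about z gives the same grasp; the last joint's range is limited). The gripper opens to 85 mm and grips with 20 to 120 N. Pads are 22 mm wide; open, the fingers measure 114 mm over their backs; the gripper's body (76 mm by 85 mm) begins 54 mm behind the grasp point. The pads swing forward as they close: fully open they stand 13 mm farther back than shut.
Start: joints at [1.009, 0.259, 1.535, -0, 1.348, -0.203], TCP at [0.193, 0.515, 0.25] pointing down, gripper open.
Joint ranges: [-3.14, 3.14], [-0.91, 2.08], [0.19, 2.58], [-1.22, 4.36], [0.22, 2.71], [-3.12, 3.12]. Speed limits (rad/s): [2.57, 2.57, 3.14, 3.14, 3.14, 3.14].

### API

Orientations are given as a unit quaternion [x, y, z, w].
In Python, from rig import r, snapshot, get_calibration gives the robot as it stands.
- The arm moves only by the tool servo_tool, never from a script. Its argument "moves" is a list of rows, each a list of 3 entries, a list of its own where there are three numbers: the shift along the tool's x, y, z in m, then the turn, a rotation vector about the tool's x, y, z in units of 8 degrees (1.0 is 8 degrees), then the closure, from -1 (fully open) to 1 (shut). In form: [[[dx, dy, dz], [wx, wy, wz], hand], ...]. A call has exactly 5 rows; each row shifts and turns the pose as measured when the row begins, along the tool's axes as they then stand; what a row does not reach is not made up. A row lasts 1/10 s, in which the tool goes at most 50 mm and 8.59 degrees, less where a joint would pass 70% of its speed; a pose out of reach is approached as far as the arm can. A call is refused whole if a number of a shift passes 0.05 or a number of a turn 1, either way. A call with a gripper value outside its range is refused whole. The fingers move at their own pace and stop on an object; "squeeze" is the grip in N (left out, the last holds). Time passes only in rows, so rows that do not move let the fingers close, or fill a call up. It gives the time, the measured TCP pose, the force and the opening at its end, in the units of the state.
- r.state(): the state, without advancing time (a new reading comes with each control period).
- snapshot(name): name is "side" or "top"; returns the picture (480x640x3 uint8, red, green, blue); there is no depth.
- get_calibration(name): a dict with "fx", "fy", "cx", "cy" (pixels), "R" (3x3) and "t" (3): a world point X has camera coordinates R X + t. Camera axes: x right, y down, z forward; pixel columns grow to the right and rows downward; lengths in m; the calibration is good to about 2 mm. A picture is of the moment at which its call begins. get_calibration takes no time and is no camera call.
- r.finish_job(): hands the job in, once; it reports no verdict.
The state is a dict: "time_s": time; "joint_positions": joint angles; "qd": joint speeds; "joint_efforts": joint torques, N m; "tool_pos": TCP position; "ee_rot": TCP orientation; "wrist_force": force on the tool from outside, world axes, zero at the start; "torque": the same for the moment, N m; "opening": finger opening in m.
Only numpy, scipy, OpenCV 4.12 (cv2) and the standard library are available. Lean on these libraries where they do the work, as an engineer would, in place of code of your own. Each camera call takes 0.05 s, during which the arm holds its last target.

### The job

Move the four containers from the full rack to the empty rack so that their order, counted from the racks' handles, is reversed: the one next to the handle of the full rack goes to the place farthest from the handle of the empty rack, the second to the second-farthest, and so on. Stand each one upright on the middle of the round mat of its place. Keep the containers upright all the way and leave the tape roll, the petri dish and the scanner alone.

Things in the scene. Friction and masses are not known exactly. Their poses are not given: they have to be found in the camera images.
- full_rack: Aluminium rack that holds the four containers at the start, 294 mm (y) x 76 mm (x), fixed. Origin: centre of underside, on the shelf top. Four square places, centres x = 0, y = -108, -36, 36, 108 mm, 3 mm walls 16 mm high. Handle loop with black grip sticks out 31 mm at the -y end: y = -108 is next to the handle. Mid-place: round black mat, 56 mm, top 10 mm above the shelf (mats listed separately).
- empty_rack: Aluminium rack that is empty at the start, 294 mm (y) x 76 mm (x), fixed. Origin: centre of underside, on the shelf top. Four square places, centres x = 0, y = -108, -36, 36, 108 mm, 3 mm walls 16 mm high. Handle loop with black grip sticks out 31 mm at the -y end: y = -108 is next to the handle. Mid-place: round black mat, 56 mm, top 10 mm above the shelf. The target.
- stain_bottle: Squat round dark bottle with a narrow cap, 94 mm high: body 44 mm across up to 65 mm or so, narrowing to a cap 25 mm across above 80 mm. About 0.13 kg. Origin: centre of its underside; z up.
- strip_canister: Straight round white canister with a flip lid that stays shut, 93 mm high, body 38 mm across up to 78 mm, lid 40 mm across from 78 to 93 mm with a small lip at -x; since the lid overhangs, it is best gripped by the lid. About 0.045 kg. Origin: centre of its underside to within 2 mm; z up.
- sample_cup: Short wide specimen cup with a screw lid (it stays on), 60 mm high; cup 45 mm across, lid 49 mm across from 48 to 60 mm; since the lid overhangs, it is best gripped by the lid. About 0.03 kg. Origin: centre of its underside; z up.
- oil_dropper: Small slim brown dropper bottle with a pointed black rubber top, 86 mm high; body 26 mm across up to about 48 mm, collar 19 mm across from 49 to 62 mm, above it only the soft top (not to be gripped). About 0.04 kg. Origin: centre of its underside; z up.
- mat_stain_bottle: The round black rubber mat (56 mm across, 4 mm thick, fixed in the full rack, origin at the centre of its underside) on which the stain bottle stands at the start. It stays there and so shows afterwards which place that was; the four mats look alike.
- mat_strip_canister: The round black rubber mat (56 mm across, 4 mm thick, fixed in the full rack, origin at the centre of its underside) on which the strip canister stands at the start. It stays there and so shows afterwards which place that was; the four mats look alike.
- mat_sample_cup: The round black rubber mat (56 mm across, 4 mm thick, fixed in the full rack, origin at the centre of its underside) on which the sample cup stands at the start. It stays there and so shows afterwards which place that was; the four mats look alike.
- mat_oil_dropper: The round black rubber mat (56 mm across, 4 mm thick, fixed in the full rack, origin at the centre of its underside) on which the oil dropper stands at the start. It stays there and so shows afterwards which place that was; the four mats look alike.
- tape_roll: Bystander: roll of tape lying flat, 96 mm across, 25 mm high. Origin: centre of its underside.
- petri_dish: Bystander: closed petri dish, 62 mm across, 15 mm high. Origin: centre of its underside.
- scanner: Bystander: black hand scanner lying flat, 199 x 57 x 36 mm. Origin: centre of its underside.
Things that resemble listed ones, but are neither listed nor needed, are in the scene too. Leave any green look-alike of the oil_dropper alone. Leave any blue look-alike of the stain_bottle alone.

How it is judged:
By the outcome, as a careful person would: the job done as asked, in the order asked, and still so for the second after the job is handed in, with the robot touching nothing.
It also fails if it takes over 106 s, if anything falls off the work surface, if the arm or the gripper's body presses on something with over 40 N, if the wrist force passes 120 N, or if a joint passes its speed limit or range.

## Working session

There is one attempt and no reset: what is moved stays moved. The work goes in short steps, Python scripts to look and compute and a tool call to move; the robot and the scene stay as the last step left them, time stands still between calls to the robot, and variables do not carry over. Pictures are saved under pics/ and viewed, and the job is handed in when it is done.

Besides the shell and the picture viewer there is one more tool, called after "Call:" as name([rows], argument=value, ...), one row to a line, values as JSON. servo_tool: Moves the arm, as the interface text tells. Its arguments: {"type":"object","properties":{"moves":{"type":"array","items":{"type":"array"}},"squeeze":{"type":"number"}},"required":["moves"]}

```bash
ls; mkdir -p pics; python3 - <<'E'
from rig import r,snapshot,get_calibration
import cv2
for n in("side","top"):
    im=snapshot(n); cv2.imwrite(f"pics/{n}0.png",im[:,:,::-1]); print(n,get_calibration(n))
print(r.state())
E
```

```text
pics
side {'fx': 492.7216700707776, 'fy': 492.7216700707776, 'cx': 317.2603501000875, 'cy': 235.07198095296079, 'R': array([[ 0.93625024, -0.35133026,  0.00159098],
       [-0.21993154, -0.58960881, -0.77716895],
       [ 0.27398103,  0.72727471, -0.62928999]]), 't': array([-0.6015605 ,  0.1080491 ,  0.77722306])}
top {'fx': 569.2908928778974, 'fy': 569.2908928778974, 'cx': 319.85465505700864, 'cy': 230.7553955796328, 'R': array([[ 0.01538079, -0.99924222, -0.03575501],
       [-0.99726542, -0.01274557, -0.07279582],
       [ 0.07228494,  0.03677689, -0.99670575]]), 't': array([-0.06945581,  0.58462767,  1.02814813])}
{'time_s': 0.1, 'joint_positions': array([ 1.00921239e+00,  2.59291886e-01,  1.53598581e+00,  8.49902986e-06,
        1.34799809e+00, -2.02786533e-01]), 'qd': array([-4.63824138e-04, -4.48474933e-05, -2.65243775e-03,  9.72222059e-04,
       -8.74243480e-04, -9.23266828e-04]), 'joint_efforts': array([ 3.42562729e-03, -4.46960771e+01, -2.91247559e+01, -2.17072425e-04,
        6.15223529e-03, -3.72158649e-05]), 'tool_pos': array([0.19285733, 0.51460188, 0.2495412 ]), 'ee_rot': array([ 1.78438820e-01,  9.83950649e-01, -7.79306975e-04, -3.17707384e-04]), 'wrist_force': array([-1.30903123,  0.15094825,  0.36437698]), 'torque': array([-0.02465785,  0.02325553, -0.0293754 ]), 'opening': 0.08526157672944694}
```

View pics/side0.png

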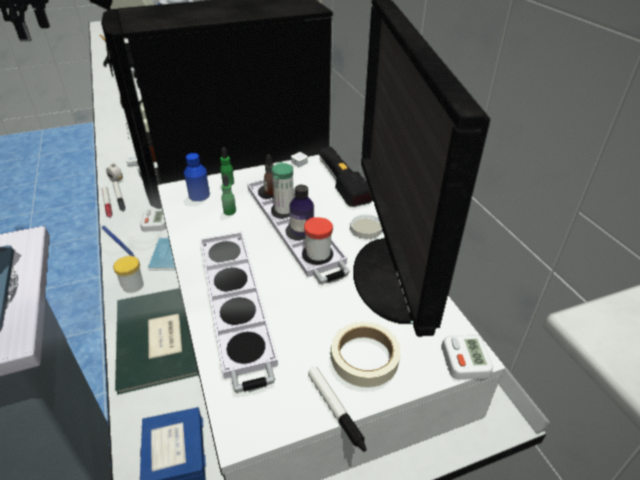

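View pics/top0.png

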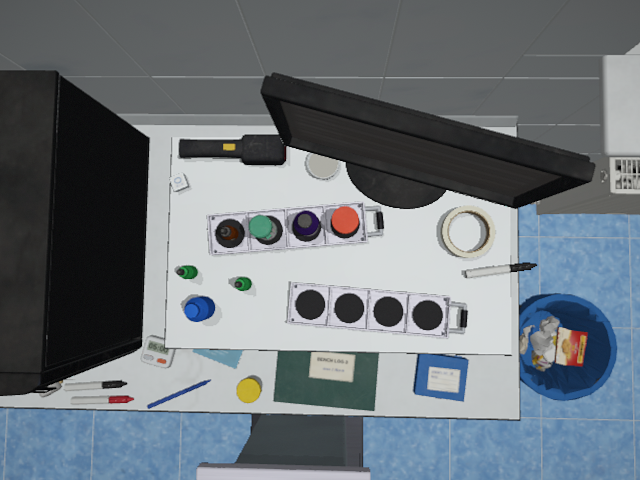

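Racks: empty at top(290–465, 283–333) and side(205–270, 235–385); full at top(210–380, 205–250) with cup, stain bottle, canister and dropper counted from its handle. The handles are on the right in the top view. Next I'll measure.

```bash
cat > h.py <<'E'
import numpy as np,cv2
from rig import r,snapshot,get_calibration
C={n:get_calibration(n) for n in("side","top")}
def proj(n,X):
    c=C[n];p=c["R"]@np.array(X,float)+c["t"];return np.array([c["fx"]*p[0]/p[2]+c["cx"],c["fy"]*p[1]/p[2]+c["cy"]])
def cam(n): return -C[n]["R"].T@C[n]["t"]
def ray(n,uv):
    c=C[n];d=c["R"].T@np.array([(uv[0]-c["cx"])/c["fx"],(uv[1]-c["cy"])/c["fy"],1]);return d/np.linalg.norm(d)
def plane(n,uv,z):
    o=cam(n);d=ray(n,uv);return o+d*(z-o[2])/d[2]
def tri(us,ut):
    a,b=cam("side"),cam("top");d,e=ray("side",us),ray("top",ut)
    s=np.linalg.lstsq(np.c_[d,-e],b-a,rcond=None)[0]
    p,q=a+s[0]*d,b+s[1]*e;return (p+q)/2,np.linalg.norm(p-q)
E
python3 - <<'E'
from h import *
np.set_printoptions(precision=4,suppress=True)
print(cam("side"),cam("top"),proj("top",[.193,.515,.25]),proj("side",[.193,.515,.25]),proj("top",[0,0,0]))
for n,box in (("top",(285,275,450,335)),("side",(200,230,275,370))):
    im=cv2.imread(f"pics/{n}0.png");g=im.max(2)
    m=(g<75).astype(np.uint8)
    x0,y0,x1,y1=box;mm=np.zeros_like(m);mm[y0:y1,x0:x1]=m[y0:y1,x0:x1]
    for c in cv2.findContours(mm,cv2.RETR_EXTERNAL,cv2.CHAIN_APPROX_NONE)[0]:
        if cv2.contourArea(c)>150: print(n,cv2.fitEllipse(c),cv2.contourArea(c))
for n,b in(("top",(160,110,410,340)),("side",(150,130,390,300))):
    im=cv2.imread(f"pics/{n}0.png");x0,y0,x1,y1=b
    c=im[y0:y1,x0:x1];s=min(800/c.shape[1],600/c.shape[0]);cv2.imwrite(f"pics/c_{n}.png",cv2.resize(c,None,fx=s,fy=s,interpolation=cv2.INTER_CUBIC)[:600,:800]);print(s)
E
```

```text
[ 0.374  -0.7129  0.574 ] [ 0.5098 -0.0998  1.0648] [-93.8877 488.3768] [34.3267 31.6753] [281.3966 554.4667]
top ((427.19085693359375, 314.86279296875), (28.308664321899414, 28.776609420776367), 119.11454772949219) 637.5
top ((387.9380798339844, 311.22723388671875), (28.365856170654297, 28.71193504333496), 150.44236755371094) 638.0
top ((348.7906188964844, 307.79473876953125), (28.286705017089844, 28.524003982543945), 125.47620391845703) 632.5
top ((309.966064453125, 304.3092346191406), (28.018251419067383, 28.312976837158203), 51.035377502441406) 621.0
side ((245.5017547607422, 347.2668151855469), (29.226280212402344, 37.03402328491211), 76.42121887207031) 848.5
side ((236.99176025390625, 314.26947021484375), (16.698261260986328, 35.747947692871094), 83.79051971435547) 439.5
side ((230.74676513671875, 279.61077880859375), (19.16779136657715, 31.9129695892334), 75.72146606445312) 474.0
2.608695652173913
3.3333333333333335
```

View pics/c_top.png

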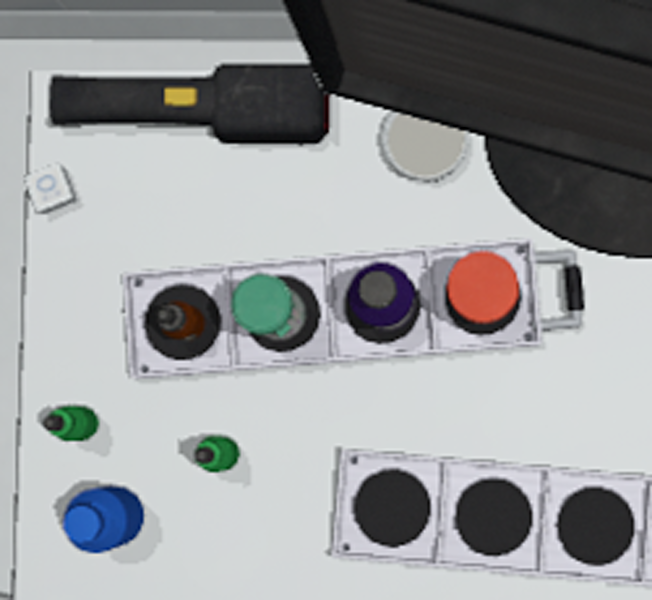

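View pics/c_side.png

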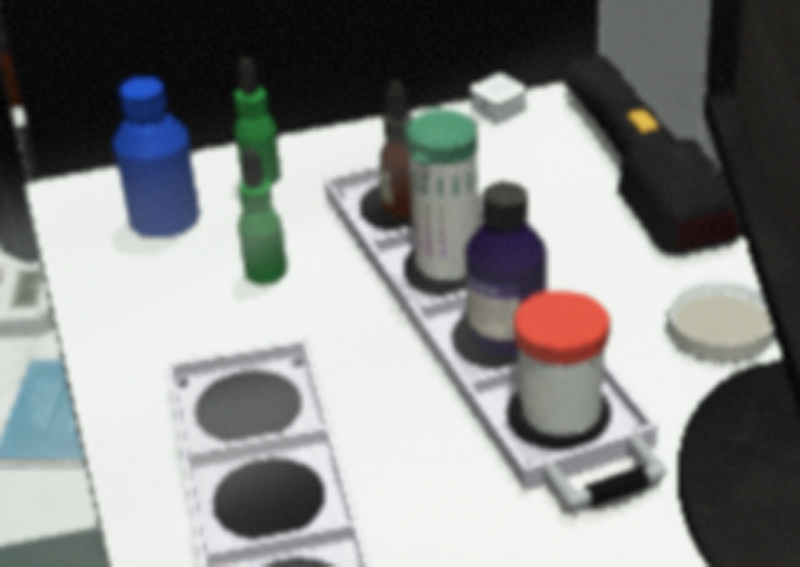

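```bash
python3 - <<'E'
from h import *
np.set_printoptions(precision=4,suppress=True)
def T(a,b,l): print(l,*tri(a,b))
for n,uv in (("side",[245,347]),):pass
T([245.5,347.3],[427.2,314.9],"mat -108")
# better side mats by threshold
im=cv2.imread("pics/side0.png");g=im.max(2)
for th in(90,110,130):
    m=(g<th).astype(np.uint8);mm=np.zeros_like(m);mm[232:372,200:275]=m[232:372,200:275]
    for c in cv2.findContours(mm,cv2.RETR_EXTERNAL,cv2.CHAIN_APPROX_NONE)[0]:
        if cv2.contourArea(c)>150: print(th,np.round(cv2.fitEllipse(c)[0],1),np.round(cv2.fitEllipse(c)[1],1),cv2.contourArea(c))
for n,b in(("top",(0,50,640,440)),("side",(0,0,520,390))):
    im=cv2.imread(f"pics/{n}0.png");x0,y0,x1,y1=b
    c=im[y0:y1,x0:x1];c=np.clip((c/255.)**.5*255,0,255).astype(np.uint8);s=min(800/c.shape[1],600/c.shape[0]);cv2.imwrite(f"pics/g_{n}.png",cv2.resize(c,None,fx=s,fy=s,interpolation=cv2.INTER_CUBIC)[:600,:800]);print(s)
E
```

```text
mat -108 [ 0.435  -0.26    0.0071] 0.001119389035228942
90 [245.5 347.2] [29.6 37.4] 868.0
90 [237.3 311. ] [24.9 33.9] 660.5
90 [230.3 279.3] [20.6 32.2] 518.5
110 [245.5 347.3] [30.3 37.8] 898.5
110 [237.3 311. ] [25.5 34.8] 696.5
110 [230.2 279.1] [21.6 32.6] 550.5
110 [223.9 251. ] [17.9 29.6] 412.0
130 [245.4 347.2] [30.6 38.1] 914.5
130 [237.3 310.9] [25.9 35.4] 719.5
130 [230.1 279.1] [22.2 33. ] 571.5
130 [223.9 251.2] [18.8 30.8] 451.0
1.25
1.5384615384615385
```

View pics/g_top.png

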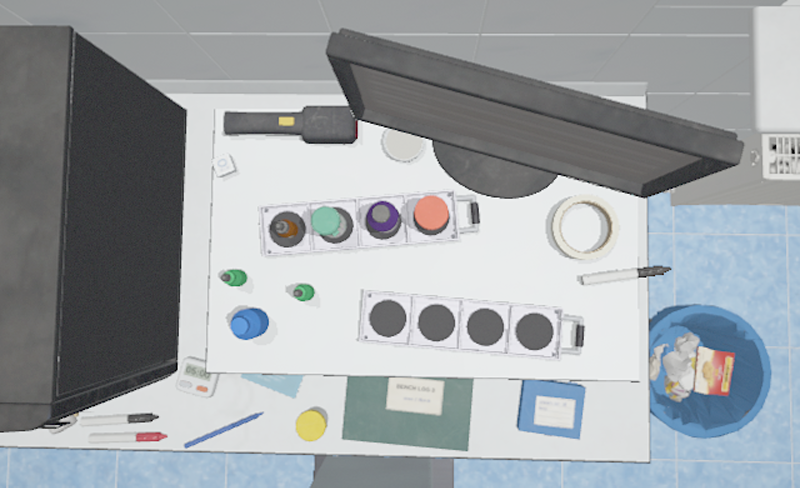

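View pics/g_side.png

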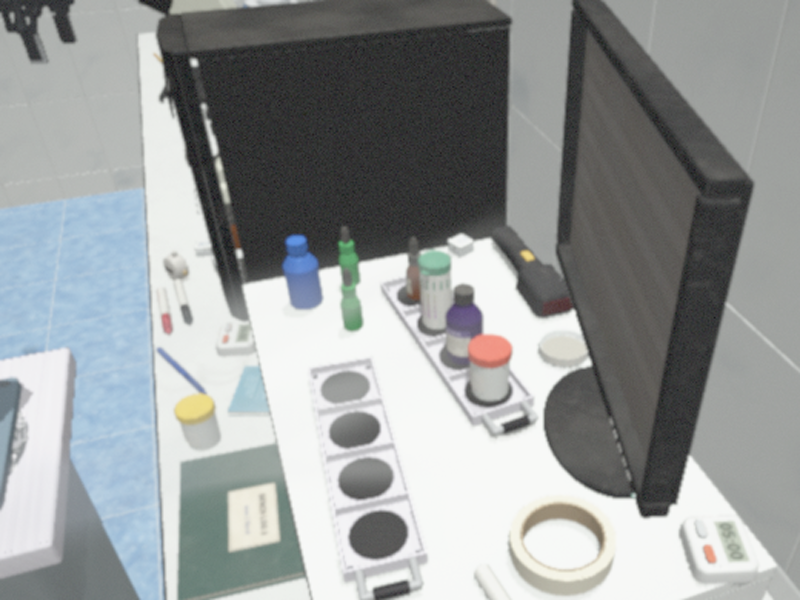

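```bash
python3 - <<'E'
from h import *
np.set_printoptions(precision=4,suppress=True)
def T(a,b,l): print(l,*tri(a,b))
S=[[245.5,347.2],[237.3,311],[230.2,279.1],[223.9,251.1]];U=[[427.2,314.9],[387.94,311.2],[348.8,307.8],[309.97,304.3]]
for s,u in zip(S,U):T(s,u,"mat");print("  plane10 top",plane("top",u,.01)[:2],"side",plane("side",s,.01)[:2])
T([330,14],[56,72],"cab back");T([110,32],[40,390],"cab front")
T([478,120],[592,170],"mon TR");T([426,331],[512,206],"mon BR");T([377,3],[264,82],"mon TL");T([367,162],[286,144],"mon BL")
print("cab base", plane("top",[150,140],0),plane("top",[142,345],-0.04))
# object masks
for n in("side","top"):
    im=cv2.imread(f"pics/{n}0.png");hsv=cv2.cvtColor(im,cv2.COLOR_BGR2HSV)
    b=(205,195,380,260) if n=="top" else (245,140,350,290)
    for name,lo,hi in(("red",(0,120,100),(10,255,255)),("green",(70,80,50),(90,255,255)),("purple",(120,120,20),(150,255,255))):
        m=cv2.inRange(hsv,lo,hi);k=np.zeros_like(m);k[b[1]:b[3],b[0]:b[2]]=255;m&=k
        cs=cv2.findContours(m,cv2.RETR_EXTERNAL,cv2.CHAIN_APPROX_NONE)[0];c=max(cs,key=cv2.contourArea)
        print(n,name,np.round(cv2.fitEllipse(c)[0],1),np.round(cv2.fitEllipse(c)[1],1),cv2.boundingRect(c))
im=cv2.imread("pics/side0.png")[140:290,240:360];cv2.imwrite("pics/s2.png",cv2.resize(im,None,fx=4,fy=4,interpolation=2))
im=cv2.imread("pics/top0.png")[195:265,200:390];cv2.imwrite("pics/t2.png",cv2.resize(im,None,fx=4.2,fy=4.2,interpolation=2))
E
```

```text
mat [ 0.435  -0.26    0.0073] 0.0011299348033431051
  plane10 top [ 0.4347 -0.2594] side [ 0.4353 -0.2623]
mat [ 0.4403 -0.1882  0.0072] 0.0008112626514312384
  plane10 top [ 0.4401 -0.1879] side [ 0.4404 -0.1909]
mat [ 0.4455 -0.1164  0.0081] 0.0011105880910643373
  plane10 top [ 0.445  -0.1162] side [ 0.4458 -0.1185]
mat [ 0.4506 -0.0448  0.0093] 0.0010287379035361919
  plane10 top [ 0.4502 -0.0447] side [ 0.4511 -0.0457]
cab back [0.7888 0.3113 0.2817] 0.0021562767340319194
cab front [0.3459 0.3053 0.2924] 0.0032297172579818308
mon TR [ 0.6369 -0.3975  0.3859] 0.003647598099701403
mon BR [ 0.6311 -0.3893  0.1043] 0.012839466707644487
mon TL [ 0.74   -0.0017  0.38  ] 0.005596276204440905
mon BL [ 0.732  -0.0061  0.1083] 0.010526026595815047
cab base [0.7575 0.2684 0.    ] [ 0.3632  0.2829 -0.04  ]
side red [317.7 227.7] [20.9 28. ] (304, 217, 29, 22)
side green [281.8 170.7] [14.7 20.1] (272, 163, 20, 16)
side purple [301.4 203.8] [11. 21.] (291, 198, 21, 13)
top red [344.7 219.9] [26.2 26.7] (331, 207, 28, 27)
top green [260.3 226.7] [22.1 23.7] (249, 215, 23, 24)
top purple [305.7 222.8] [22.8 24. ] (293, 211, 26, 24)
```

View pics/s2.png

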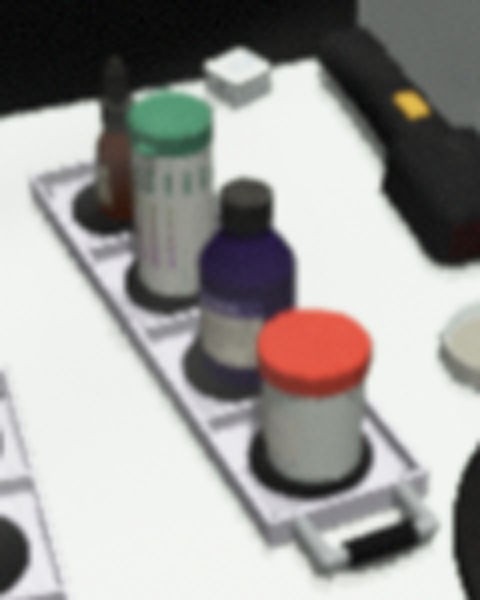

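View pics/t2.png

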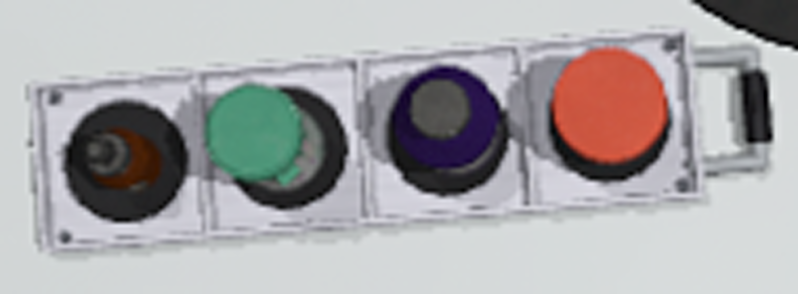

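```bash
python3 - <<'E'
from h import *
np.set_printoptions(precision=4,suppress=True)
for l,s,t,h in(("cup",[318.5,226],[344.8,219.9],.07),("bottle",[301.5,187.5],[304.8,220.7],.104),("can",[282.5,168.8],[260.6,226.5],.103),("drop",[268.7,155.5],[223.3,230.7],.096)):
    p,e=tri(s,t);print(l,p,e,plane("top",t,h)[:2],plane("side",s,h)[:2])
t2=lambda x,y:[200+x/4.2,195+y/4.2]
print("corners z=.016",*[plane("top",t2(*q),.016)[:2] for q in((30,85),(48,252),(685,33),(705,198))])
print("mat drop",plane("top",t2(126,160),.01),"mat cup/body",plane("side",[240+311/4,140+443/4],.01))
print("scr",[plane("top",t2(*q),.014)[:2] for q in((54,97),(65,237),(671,46),(683,185))])
print("can mat",plane("top",t2(287,148),.01),"drop collar?",plane("top",t2(112,154),.072))
print("green bottles",plane("top",[241,283],.05),plane("top",[187,272],.05),"blue",plane("top",[199,309],.08))
E
```

```text
cup [ 0.603  -0.1069  0.0688] 0.0027778423390391565 [ 0.6016 -0.1065] [ 0.6038 -0.1087]
bottle [ 0.5975 -0.0389  0.1045] 0.0025898975834966376 [ 0.5962 -0.0385] [ 0.599  -0.0384]
can [0.5869 0.0368 0.1009] 0.0025148385523672922 [0.5855 0.0368] [0.5872 0.0332]
drop [0.5793 0.1018 0.0951] 0.0024357474609794584 [0.578 0.102] [0.5801 0.1002]
corners z=.016 [0.6122 0.1498] [0.5382 0.1395] [ 0.6386 -0.1403] [ 0.566  -0.1498]
mat drop [0.5797 0.1071 0.01  ] mat cup/body [ 0.6051 -0.1022  0.01  ]
scr [array([0.6071, 0.1393]), array([0.545 , 0.1326]), array([ 0.633 , -0.1343]), array([ 0.5717, -0.1402])]
can mat [0.586  0.0353 0.01  ] drop collar? [0.5781 0.1009 0.072 ]
green bottles [0.4881 0.0771 0.05  ] [0.5061 0.175  0.05  ] blue [0.4427 0.1439 0.08  ]
```

```bash
cat >> h.py <<'E'
from scipy.spatial.transform import Rotation as Ro
import sys
np.set_printoptions(precision=4,suppress=True)
def st():
    s=r.state();R=Ro.from_quat(s["ee_rot"]).as_matrix()
    print("t",round(s["time_s"],2),"tcp",s["tool_pos"],"head",round(np.degrees(np.arctan2(R[1,1],R[0,1])),1),"F",s["wrist_force"],"op",round(s["opening"],4));return s,R
def go(x,y,z,h):
    s,R=st();a=np.radians(h)
    G=np.array([[-np.sin(a),np.cos(a),0],[np.cos(a),np.sin(a),0],[0,0,-1]])
    print("shift tool mm",1000*R.T@(np.array([x,y,z])-s["tool_pos"]),"turn units",np.degrees(Ro.from_matrix(R.T@G).as_rotvec())/8)
if __name__=="__main__": go(*map(float,sys.argv[1:5]))
E
python3 h.py .193 .515 .36 69.4; python3 h.py .35 .2 .36 5
```

```text
t 0.1 tcp [0.1929 0.5146 0.2495] head 69.4 F [-1.309   0.1509  0.3644] op 0.0853
shift tool mm [   0.0446    0.2409 -110.4593] turn units [-0.0118 -0.0025  0.0053]
t 0.1 tcp [0.1929 0.5146 0.2495] head 69.4 F [-1.309   0.1509  0.3644] op 0.0853
shift tool mm [-257.5699 -239.5687 -110.1538] turn units [-0.0119  0.0044  8.0553]
```

Call:
servo_tool([
  [[0,0,-0.04],[0,0,0],-1],
  [[0,0,-0.04],[0,0,0],-1],
  [[0,0,-0.03],[0,0,0],-1],
  [[0,-0.03,-0.01],[0,0,0],-1],
  [[0,-0.04,0],[0,0,0],-1],
], squeeze=30)

```text
time_s: 0.6
tool_pos: [0.1687, 0.4493, 0.3693]
ee_rot: [0.178, 0.984, -0.006, -0.002]
wrist_force: [0.2, -0.7, 0.5]
opening: 0.0852
```

```bash
python3 h.py .35 .2 .36 5
```

```text
t 0.6 tcp [0.1687 0.4493 0.3693] head 69.5 F [ 0.2479 -0.6886  0.5064] op 0.0852
shift tool mm [-257.2701 -169.6809   10.6094] turn units [-0.0861  0.0314  8.0565]
```

Call:
servo_tool([
  [[-0.026,-0.017,0],[0,0,0.8],-1],
  [[-0.027,-0.014,0],[0,0,0.8],-1],
  [[-0.029,-0.011,0],[0,0,0.8],-1],
  [[-0.03,-0.008,0],[0,0,0.8],-1],
  [[-0.031,-0.004,0],[0,0,0.8],-0.8],
])

```text
time_s: 1.1
tool_pos: [0.2564, 0.3178, 0.3701]
ee_rot: [0.448, 0.894, -0.006, -0.001]
wrist_force: [1.6, 0.5, 0.6]
opening: 0.0764
```

Call:
servo_tool([
  [[-0.031,-0.001,0],[0,0,0.8],-0.6],
  [[-0.031,0.003,0],[0,0,0.8],-0.6],
  [[-0.03,0.006,0],[0,0,0.8],-0.6],
  [[-0.029,0.009,0],[0,0,0.8],-0.6],
  [[-0.028,0.012,0],[0,0,0.8],-0.6],
])

```text
time_s: 1.6
tool_pos: [0.3448, 0.1851, 0.3694]
ee_rot: [0.686, 0.728, -0.007, 0.0]
wrist_force: [0.7, 0.5, 0.2]
opening: 0.0685
```

```bash
python3 h.py .6025 -.107 .18 5.3;
```

```text
t 1.6 tcp [0.3448 0.1851 0.3694] head 3.4 F [0.7127 0.5377 0.1971] op 0.0685
shift tool mm [-304.9544  241.8097  190.0142] turn units [-0.0728  0.0701 -0.2382]
```

Call:
servo_tool([
  [[-0.038,0.03,0.01],[0,0,-0.1],-0.6],
  [[-0.038,0.03,0.02],[0,0,-0.1],-0.6],
  [[-0.038,0.03,0.03],[0,0,0],-0.6],
  [[-0.038,0.03,0.03],[0,0,0],-0.6],
  [[-0.038,0.03,0.03],[0,0,0],-0.6],
])

```text
time_s: 2.1
tool_pos: [0.4962, 0.0179, 0.2645]
ee_rot: [0.676, 0.737, -0.003, 0.003]
wrist_force: [0.4, 0.6, 0.8]
opening: 0.068
```

Call:
servo_tool([
  [[-0.038,0.03,0.02],[0,0,0],-0.6],
  [[-0.038,0.03,0.02],[0,0,0],-0.6],
  [[-0.03,0.025,0.02],[0,0,0],-0.6],
  [[-0.01,0.006,0.005],[0,0,0],-0.6],
  [[0,0,0],[0,0,0],-0.6],
])

```text
time_s: 2.6
tool_pos: [0.5937, -0.0935, 0.1932]
ee_rot: [0.678, 0.735, -0.006, -0.002]
wrist_force: [-0.2, -0.2, 0.9]
opening: 0.0682
```

```bash
python3 h.py .6025 -.107 .062 5.3; python3 - <<'E'
from h import *
a=snapshot("side");b=snapshot("top")
cv2.imwrite("pics/p1.png",np.hstack([cv2.resize(a,(400,300)),cv2.resize(b,(400,300))])[:,:,::-1])
E
```

```text
t 2.6 tcp [ 0.5937 -0.0935  0.1932] head 4.6 F [-0.2246 -0.216   0.8526] op 0.0682
shift tool mm [-13.4408   9.1685 131.1327] turn units [-0.0792  0.0367 -0.0929]
```

View pics/p1.png

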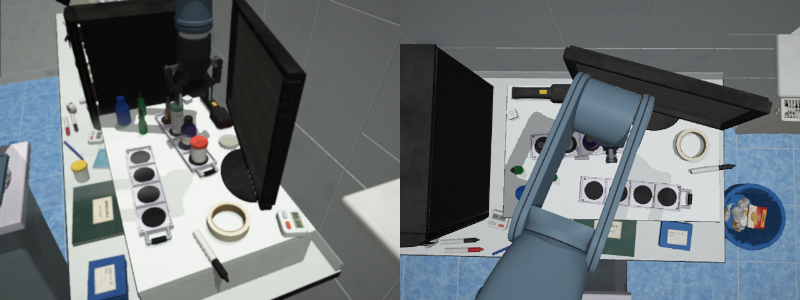

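The gripper hangs above the cup at side ≈(310,150) in full-picture pixels. In the top view the wrist is near the monitor, so I'll measure the monitor's front face before descending.

```bash
python3 - <<'E'
from h import *
for n,b in(("top",(255,65,605,215)),):
    im=cv2.imread(f"pics/{n}0.png");x0,y0,x1,y1=b
    c=im[y0:y1,x0:x1];c=((c/255.)**.5*255).astype(np.uint8);cv2.imwrite("pics/mon.png",cv2.resize(c,None,fx=2.2,fy=2.2,interpolation=2))
im=snapshot("side")[0:300,220:520];im=((im/255.)**.6*255).astype(np.uint8)[:,:,::-1]
cv2.imwrite("pics/p2.png",cv2.resize(im,None,fx=2,fy=2,interpolation=2))
E
```

```text
(no output)
```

View pics/mon.png

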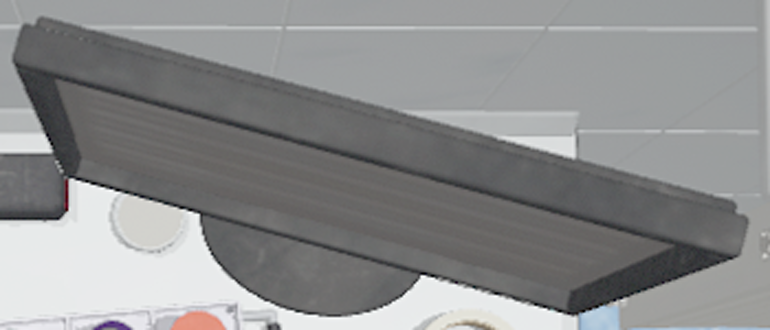

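View pics/p2.png

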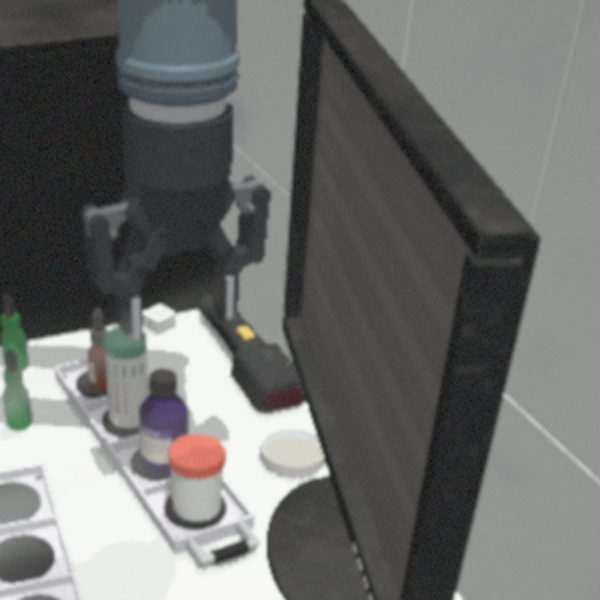

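```bash
python3 - <<'E'
from h import *
m=lambda x,y:[255+x/2.2,65+y/2.2]
for q in((15,65),(375,162),(735,258)):print("topfront",plane("top",m(*q),.382))
for q in((70,175),(320,245),(575,315)):print("botfront",plane("top",m(*q),.105))
E
```

```text
topfront [ 0.7263 -0.0006  0.382 ]
topfront [ 0.6726 -0.2007  0.382 ]
topfront [ 0.6213 -0.3944  0.382 ]
botfront [ 0.7268 -0.0054  0.105 ]
botfront [ 0.6736 -0.1996  0.105 ]
botfront [ 0.6215 -0.3932  0.105 ]
```

```bash
python3 - <<'E'
from h import *
s=snapshot("top")
cv2.imwrite("pics/p3.png",cv2.resize(s[80:300,150:500],None,fx=2.2,fy=2.2)[:,:,::-1])
for z in(.3,.35,.4,.45,.5,.55):print(z,plane("top",[325,118],z),plane("top",[287,118],z)[:2],plane("top",[385,160],z)[:2])
print(r.state()["joint_positions"])
E
```

```text
0.3 [ 0.7199 -0.0762  0.3   ] [ 0.7196 -0.0241] [ 0.6625 -0.1584]
0.35 [ 0.7062 -0.0777  0.35  ] [ 0.7059 -0.029 ] [ 0.6525 -0.1545]
0.4 [ 0.6924 -0.0793  0.4   ] [ 0.6922 -0.034 ] [ 0.6425 -0.1507]
0.45 [ 0.6787 -0.0808  0.45  ] [ 0.6785 -0.0389] [ 0.6325 -0.1469]
0.5 [ 0.665  -0.0824  0.5   ] [ 0.6647 -0.0439] [ 0.6225 -0.143 ]
0.55 [ 0.6512 -0.0839  0.55  ] [ 0.651  -0.0488] [ 0.6126 -0.1392]
[-0.333   0.3906  1.4836 -0.0092  1.2718 -0.4128]
```

View pics/p3.png

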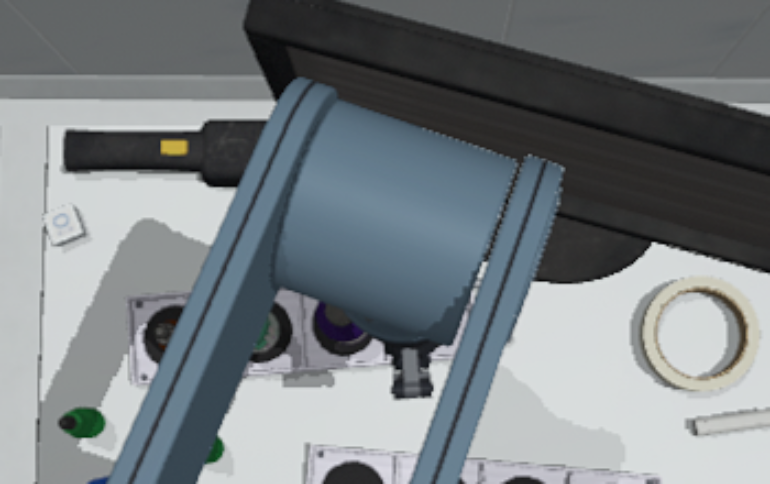

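Call:
servo_tool([
  [[-0.013,0.009,0.02],[-0.08,0,-0.1],-0.6],
  [[0,0,0.02],[0,0,0],-0.6],
  [[0,0,0.02],[0,0,0],-0.6],
  [[0,0,0.01],[0,0,0],-0.6],
  [[0,0,0],[0,0,0],-0.6],
])

```text
time_s: 3.3
tool_pos: [0.6044, -0.0977, 0.1331]
ee_rot: [0.669, 0.743, 0.002, 0.009]
wrist_force: [-0.1, 1.6, -0.2]
opening: 0.068
```

```bash
python3 h.py .6025 -.107 .062 5.3; python3 - <<'E'
from h import *
a=snapshot("side")[0:300,200:500];b=snapshot("top")[80:300,200:500]
cv2.imwrite("pics/p4.png",np.hstack([cv2.resize(a,(400,400)),cv2.resize(b,(400,400))])[:,:,::-1])
E
```

```text
t 3.3 tcp [ 0.6044 -0.0977  0.1331] head 6.0 F [-0.0916  1.5698 -0.1982] op 0.068
shift tool mm [-8.2538 -3.9568 71.1667] turn units [0.1139 0.0764 0.0911]
```

View pics/p4.png

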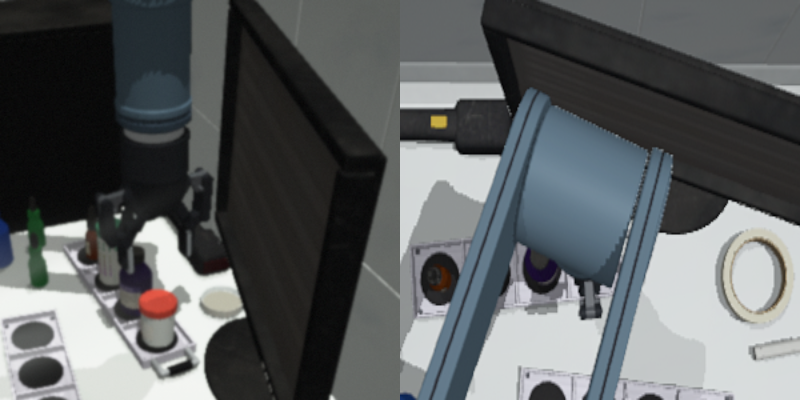

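Call:
servo_tool([
  [[-0.009,-0.003,0.005],[0.1,0.07,0.05],-0.6],
  [[0,0,0.02],[0,0,0],-0.6],
  [[0,0,0.015],[0,0,0],-0.6],
  [[0,0,0],[0,0,0],-0.6],
  [[0,0,0],[0,0,0],-0.6],
])

```text
time_s: 3.9
tool_pos: [0.6067, -0.1111, 0.0992]
ee_rot: [0.672, 0.741, 0.002, 0.006]
wrist_force: [-0.6, 0.1, 0.4]
opening: 0.0684
```

```bash
python3 h.py .6025 -.107 .062 5.3; python3 - <<'E'
from h import *
a=snapshot("side")[130:310,230:410]
cv2.imwrite("pics/p5.png",cv2.resize(a,(600,600),interpolation=2)[:,:,::-1])
E
```

```text
t 3.9 tcp [ 0.6067 -0.1111  0.0992] head 5.6 F [-0.553   0.0897  0.4292] op 0.0684
shift tool mm [ 4.6869 -4.2312 37.1282] turn units [0.0781 0.0397 0.0338]
```

View pics/p5.png

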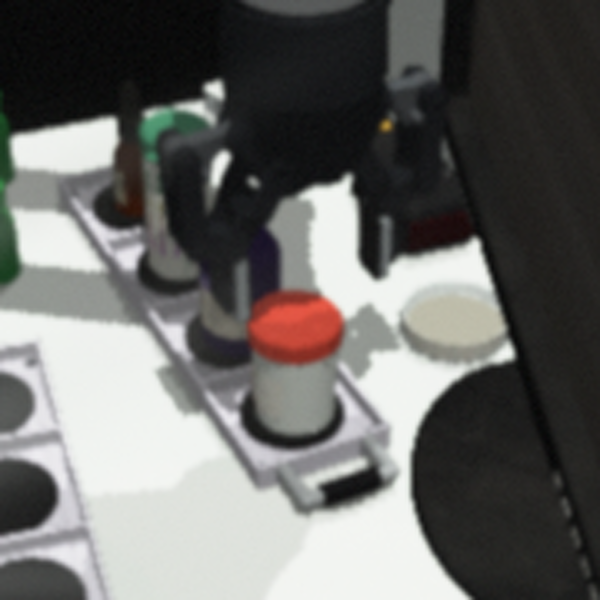

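The fingers straddle the red lid at p5 ≈(240,300) and (378,265), slightly to the right, so I'll correct while descending.

Call:
servo_tool([
  [[0.005,-0.004,0.005],[0.08,0.04,0],-0.6],
  [[0,0,0.012],[0,0,0],-0.6],
  [[0,0,0.012],[0,0,0],-0.6],
  [[0,0,0.008],[0,0,0],-0.6],
  [[0,0,0],[0,0,0],-0.6],
])

```text
time_s: 4.45
tool_pos: [0.6028, -0.1065, 0.0609]
ee_rot: [0.672, 0.741, 0.0, 0.001]
wrist_force: [-1.0, 0.6, -0.3]
opening: 0.0684
```

```bash
python3 h.py .6025 -.107 .062 5.3; 
```

```text
t 4.45 tcp [ 0.6028 -0.1065  0.0609] head 5.6 F [-0.982   0.5749 -0.3357] op 0.0684
shift tool mm [-0.4415 -0.3058 -1.0565] turn units [0.0085 0.0051 0.0345]
```

Close.

Call:
servo_tool([
  [[0,0,0],[0,0,0],-0.3],
  [[0,0,0],[0,0,0],0],
  [[0,0,0],[0,0,0],0.3],
  [[0,0,0],[0,0,0],0.3],
  [[0,0,0],[0,0,0],0.3],
], squeeze=25)

```text
time_s: 4.95
tool_pos: [0.6031, -0.1066, 0.0612]
ee_rot: [0.672, 0.741, 0.0, 0.001]
wrist_force: [-0.3, -0.2, 0.7]
opening: 0.0478
```

Call:
servo_tool([
  [[0,0,-0.01],[0,0,0],0.3],
  [[0,0,-0.02],[0,0,0],0.3],
  [[0,0,-0.03],[0,0,0],0.3],
  [[0,0,-0.03],[0,0,0],0.3],
  [[0,0,-0.02],[0,0,0],0.3],
])

```text
time_s: 5.45
tool_pos: [0.6009, -0.1059, 0.1741]
ee_rot: [0.672, 0.741, -0.001, -0.002]
wrist_force: [0.7, -0.4, -0.2]
opening: 0.048
```

```bash
python3 h.py .4515 -.045 .15 -4.1; python3 - <<'E'
from h import *
a=snapshot("side")[80:300,230:450]
cv2.imwrite("pics/p6.png",cv2.resize(a,(600,600),interpolation=2)[:,:,::-1])
E
```

```text
t 5.45 tcp [ 0.6009 -0.1059  0.1741] head 5.6 F [ 0.7127 -0.3502 -0.1885] op 0.048
shift tool mm [  75.0393 -142.7016   24.9183] turn units [-0.0327 -0.0116  1.2094]
```

View pics/p6.png

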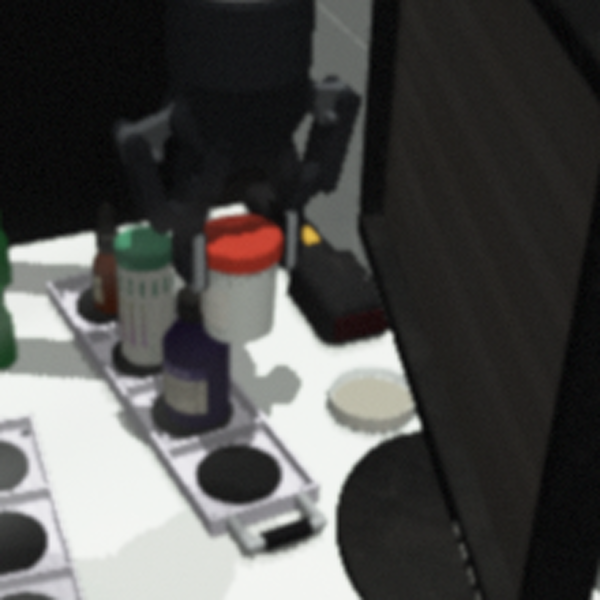

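The cup is held upright at p6 ≈(240,275). The freed mat at p6 ≈(238,473) is clear.

Call:
servo_tool([
  [[0.008,-0.015,0],[0,0,0.2],0.3],
  [[0.015,-0.028,0],[0,0,0.25],0.3],
  [[0.015,-0.028,0],[0,0,0.25],0.3],
  [[0.013,-0.028,0],[0,0,0.25],0.3],
  [[0.01,-0.025,0],[0,0,0.2],0.3],
])

```text
time_s: 6.0
tool_pos: [0.4774, -0.0494, 0.1812]
ee_rot: [0.732, 0.682, 0.003, 0.006]
wrist_force: [-0.6, -0.1, -0.8]
opening: 0.0479
```

Call:
servo_tool([
  [[0.006,-0.012,0],[0,0,0],0.3],
  [[0,0,0],[0,0,0],0.3],
  [[0,0,0],[0,0,0],0.3],
  [[0,0,0.02],[0,0,0],0.3],
  [[0,0,0.02],[0,0,0],0.3],
])

```text
time_s: 6.5
tool_pos: [0.4674, -0.0427, 0.1448]
ee_rot: [0.731, 0.682, 0.005, 0.01]
wrist_force: [-0.6, 0.4, -0.9]
opening: 0.0482
```

```bash
python3 h.py .4508 -.045 .062 -4.1
```

```text
t 6.5 tcp [ 0.4674 -0.0427  0.1448] head -4.0 F [-0.5569  0.3915 -0.886 ] op 0.0482
shift tool mm [ -2.8955 -18.2462  82.4081] turn units [0.1599 0.0464 0.0096]
```

Call:
servo_tool([
  [[-0.003,-0.018,0],[0.16,0.05,0],0.3],
  [[0,0,0.02],[0,0,0],0.3],
  [[0,0,0.02],[0,0,0],0.3],
  [[0,0,0],[0,0,0],0.3],
  [[0,0,0],[0,0,0],0.3],
])

```text
time_s: 7.0
tool_pos: [0.4493, -0.0471, 0.1037]
ee_rot: [0.732, 0.682, -0.001, -0.002]
wrist_force: [0.3, 0.3, 0.1]
opening: 0.0481
```

```bash
python3 h.py .4508 -.045 .062 -4.1;python3 - <<'E'
from h import *
a=snapshot("side")[130:330,150:350];b=snapshot("top")[240:360,240:360]
cv2.imwrite("pics/p7.png",np.hstack([cv2.resize(a,(400,400),interpolation=2),cv2.resize(b,(400,400))])[:,:,::-1])
E
```

```text
t 7.0 tcp [ 0.4493 -0.0471  0.1037] head -4.1 F [0.3024 0.2766 0.0585] op 0.0481
shift tool mm [ 2.1463  1.5356 41.682 ] turn units [-0.0347 -0.0093  0.0056]
```

View pics/p7.png

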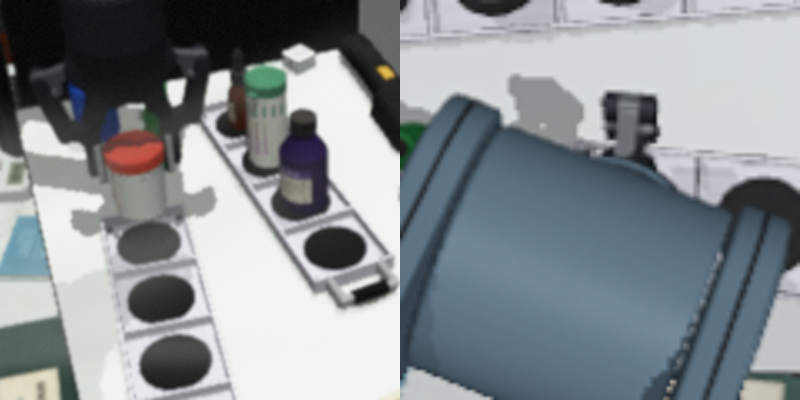

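```bash
python3 - <<'E'
from h import *
print(proj("side",[.4493,-.0471,.113]))
im=cv2.imread("pics/p7.png")[:,:400];hsv=cv2.cvtColor(im,cv2.COLOR_BGR2HSV);m=cv2.inRange(hsv,(0,120,80),(10,255,255))
m[:, :90]=0;c=max(cv2.findContours(m,0,1)[0],key=cv2.contourArea);x,y,w,h=cv2.boundingRect(c);print(150+(x+w/2)/2,130+y/2,130+(y+h)/2)
E
```

```text
[215.5028 203.576 ]
217.0 200.5 217.5
```

Call:
servo_tool([
  [[0.002,0.001,0.01],[0,0,0],0.3],
  [[0,0,0.014],[0,0,0],0.3],
  [[0,0,0.01],[0,0,0],0.3],
  [[0,0,0.005],[0,0,0],0.3],
  [[0,0,0],[0,0,0],0.3],
])

```text
time_s: 7.6
tool_pos: [0.4531, -0.0455, 0.0654]
ee_rot: [0.732, 0.682, 0.001, 0.001]
wrist_force: [0.4, 0.6, -0.9]
opening: 0.048
```

```bash
python3 h.py .4508 -.045 .062 -4.1
```

```text
t 7.6 tcp [ 0.4531 -0.0455  0.0654] head -4.0 F [ 0.4007  0.5778 -0.8586] op 0.048
shift tool mm [ 0.3204 -2.3444  3.4014] turn units [0.0161 0.0041 0.0089]
```

Call:
servo_tool([
  [[0,-0.003,0.001],[0,0,0],0.3],
  [[0,0,0.002],[0,0,0],0.3],
  [[0,0,0.001],[0,0,0],0.3],
  [[0,0,0],[0,0,0],0.3],
  [[0,0,0],[0,0,0],0.3],
])

```text
time_s: 8.1
tool_pos: [0.4505, -0.0454, 0.062]
ee_rot: [0.731, 0.682, 0.001, 0.002]
wrist_force: [0.3, -0.2, 0.3]
opening: 0.0486
```

```bash
python3 h.py .4508 -.045 .062 -4.1
```

```text
t 8.1 tcp [ 0.4505 -0.0454  0.062 ] head -4.0 F [ 0.3224 -0.1742  0.3276] op 0.0486
shift tool mm [0.4196 0.2235 0.0089] turn units [0.0275 0.0074 0.0103]
```

Call:
servo_tool([
  [[0,0,0.001],[0,0,0],0.3],
  [[0,0,0],[0,0,0],-0.2],
  [[0,0,0],[0,0,0],-0.5],
  [[0,0,0],[0,0,0],-0.6],
  [[0,0,0],[0,0,0],-0.6],
])

```text
time_s: 8.6
tool_pos: [0.451, -0.0456, 0.0614]
ee_rot: [0.731, 0.682, 0.001, 0.002]
wrist_force: [0.3, -0.1, -0.1]
opening: 0.0679
```

Call:
servo_tool([
  [[0,0,-0.02],[0,0,0],-0.6],
  [[0,0,-0.03],[0,0,0],-0.6],
  [[0,0,-0.03],[0,0,0],-0.6],
  [[0,0,-0.03],[0,0,0],-0.6],
  [[0,0,-0.02],[0,0,0],-0.6],
])

```text
time_s: 9.1
tool_pos: [0.4477, -0.0445, 0.1926]
ee_rot: [0.732, 0.682, -0.001, -0.002]
wrist_force: [0.2, -0.1, 0.2]
opening: 0.0683
```

```bash
python3 h.py .5975 -.0385 .17 5.3;python3 - <<'E'
from h import *
a=snapshot("side")[160:360,150:350];b=snapshot("top")[240:360,240:360]
cv2.imwrite("pics/p8.png",np.hstack([cv2.resize(a,(400,400),interpolation=2),cv2.resize(b,(400,400))])[:,:,::-1])
E
```

```text
t 9.1 tcp [ 0.4477 -0.0445  0.1926] head -4.0 F [ 0.2238 -0.1497  0.2122] op 0.0683
shift tool mm [ 16.5062 149.0739  21.9675] turn units [-0.0292 -0.0117 -1.1672]
```

View pics/p8.png

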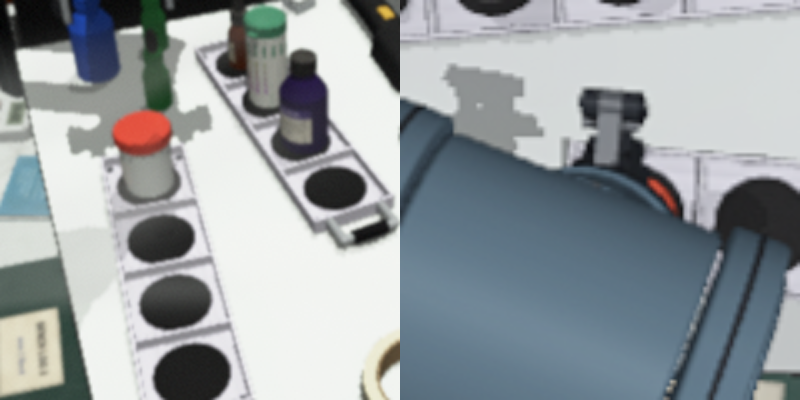

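The cup stands on the farthest mat at p8 ≈(148,160), upright. Next is the stain bottle.

Call:
servo_tool([
  [[0.003,0.02,0],[0,0,-0.2],-0.6],
  [[0.003,0.03,0],[0,0,-0.3],-0.6],
  [[0.003,0.03,0],[0,0,-0.3],-0.6],
  [[0.003,0.03,0.005],[0,0,-0.2],-0.6],
  [[0.002,0.025,0.01],[0,0,-0.17],-0.6],
])

```text
time_s: 9.7
tool_pos: [0.5844, -0.0298, 0.1753]
ee_rot: [0.672, 0.741, -0.001, -0.001]
wrist_force: [-0.6, 0.4, 0.6]
opening: 0.0684
```

Call:
servo_tool([
  [[0,0.01,0],[0,0,0],-0.6],
  [[0,0,0],[0,0,0],-0.6],
  [[0,0,0],[0,0,0],-0.6],
  [[0,0,0],[0,0,0],-0.6],
  [[0,0,0],[0,0,0],-0.6],
])

```text
time_s: 10.2
tool_pos: [0.5921, -0.0283, 0.1704]
ee_rot: [0.672, 0.74, -0.003, -0.005]
wrist_force: [-0.3, 0.6, 0.1]
opening: 0.0681
```

```bash
python3 h.py .5975 -.0385 .12 5.3;
```

```text
t 10.2 tcp [ 0.5921 -0.0283  0.1704] head 5.6 F [-0.3382  0.5799  0.1423] op 0.0681
shift tool mm [-10.8632   4.9301  50.342 ] turn units [-0.0824 -0.0222  0.0312]
```

Call:
servo_tool([
  [[-0.011,0.005,0.01],[-0.08,-0.02,0],-0.6],
  [[0,0,0.02],[0,0,0],-0.6],
  [[0,0,0.02],[0,0,0],-0.6],
  [[0,0,0],[0,0,0],-0.6],
  [[0,0,0],[0,0,0],-0.6],
])

```text
time_s: 10.7
tool_pos: [0.597, -0.0401, 0.1237]
ee_rot: [0.673, 0.74, 0.001, 0.003]
wrist_force: [0.7, -0.6, 1.2]
opening: 0.0685
```

```bash
python3 h.py .5975 -.0385 .052 5.3;
```

```text
t 10.7 tcp [ 0.597  -0.0401  0.1237] head 5.4 F [ 0.6595 -0.5536  1.2389] op 0.0685
shift tool mm [ 1.6768  0.2752 71.6679] turn units [0.0393 0.0148 0.0177]
```

Call:
servo_tool([
  [[0.002,0,0.01],[0.04,0.01,0],-0.6],
  [[0,0,0.018],[0,0,0],-0.6],
  [[0,0,0.018],[0,0,0],-0.6],
  [[0,0,0.015],[0,0,0],-0.6],
  [[0,0,0.005],[0,0,0],-0.6],
])

```text
time_s: 11.2
tool_pos: [0.6002, -0.0383, 0.0607]
ee_rot: [0.673, 0.74, 0.002, 0.005]
wrist_force: [0.3, 0.3, -0.1]
opening: 0.0684
```

```bash
python3 h.py .5975 -.0385 .052 5.3;
```

```text
t 11.2 tcp [ 0.6002 -0.0383  0.0607] head 5.4 F [ 0.3179  0.3096 -0.1165] op 0.0684
shift tool mm [ 0.1167 -2.7842  8.7237] turn units [0.0653 0.0279 0.0174]
```

Call:
servo_tool([
  [[0,-0.003,0.004],[0.06,0.03,0],-0.6],
  [[0,0,0.004],[0,0,0],-0.6],
  [[0,0,0],[0,0,0],-0.6],
  [[0,0,0],[0,0,-0.02],-0.2],
  [[0,0,0],[0,0,0],0],
])

```text
time_s: 11.7
tool_pos: [0.5981, -0.0387, 0.0542]
ee_rot: [0.671, 0.741, 0.001, 0.001]
wrist_force: [-0.8, -0.3, -0.9]
opening: 0.0434
```

Call:
servo_tool([
  [[0,0,0],[0,0,0],0.3],
  [[0,0,0],[0,0,0],0.3],
  [[0,0,0],[0,0,0],0.3],
  [[0,0,0],[0,0,0],0.3],
  [[0,0,0],[0,0,0],0.3],
], squeeze=30)

```text
time_s: 12.2
tool_pos: [0.5981, -0.0387, 0.0545]
ee_rot: [0.672, 0.741, 0.001, 0.001]
wrist_force: [0.2, 0.1, -2.2]
opening: 0.0435
```

```bash
python3 h.py .5975 -.0385 .052 5.3;
```

```text
t 12.2 tcp [ 0.5981 -0.0387  0.0545] head 5.6 F [ 0.2107  0.1262 -2.189 ] op 0.0435
shift tool mm [ 0.2291 -0.6117  2.4562] turn units [0.0189 0.0023 0.0413]
```

Call:
servo_tool([
  [[0,0,-0.01],[0,0,0],0.3],
  [[0,0,-0.02],[0,0,0],0.3],
  [[0,0,-0.03],[0,0,0],0.3],
  [[0,0,-0.03],[0,0,0],0.3],
  [[0,0,-0.03],[0,0,0],0.3],
])

```text
time_s: 12.7
tool_pos: [0.5944, -0.0379, 0.1751]
ee_rot: [0.672, 0.741, -0.002, -0.004]
wrist_force: [0.8, 0.0, -1.6]
opening: 0.0432
```

```bash
python3 h.py .4455 -.117 .16 -4.1; python3 - <<'E'
from h import *
a=snapshot("side")[80:300,200:420]
cv2.imwrite("pics/p9.png",cv2.resize(a,(600,600),interpolation=2)[:,:,::-1])
E
```

```text
t 12.7 tcp [ 0.5944 -0.0379  0.1751] head 5.6 F [ 0.7926  0.0404 -1.5987] op 0.0432
shift tool mm [ -64.2111 -155.8243   16.1242] turn units [-0.0623 -0.0214  1.2149]
```

View pics/p9.png

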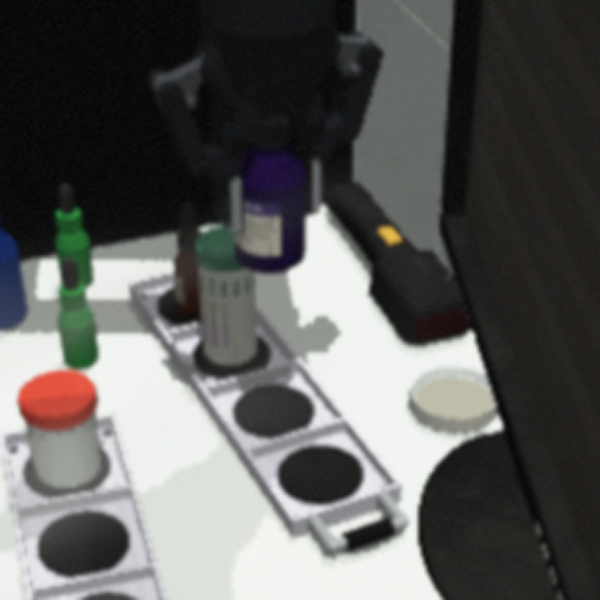

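The bottle is held upright at p9 ≈(270,210).

Call:
servo_tool([
  [[-0.007,-0.016,0],[0,0,0.2],0.3],
  [[-0.013,-0.028,0],[0,0,0.25],0.3],
  [[-0.014,-0.028,0],[0,0,0.25],0.3],
  [[-0.015,-0.028,0],[0,0,0.25],0.3],
  [[-0.015,-0.026,0],[0,0,0.25],0.3],
])

```text
time_s: 13.25
tool_pos: [0.4748, -0.1069, 0.1873]
ee_rot: [0.731, 0.682, 0.004, 0.006]
wrist_force: [1.1, 0.2, -2.0]
opening: 0.0435
```

Call:
servo_tool([
  [[-0.009,-0.018,0],[0,0,0],0.3],
  [[0,0,0],[0,0,0],0.3],
  [[0,0,0.0],[0,0,0],0.3],
  [[0,0,0.01],[0,0,0],0.3],
  [[0,0,0.01],[0,0,0],0.3],
])

```text
time_s: 13.75
tool_pos: [0.4559, -0.1164, 0.1698]
ee_rot: [0.733, 0.68, 0.005, 0.01]
wrist_force: [-0.7, 0.4, -2.3]
opening: 0.0435
```

```bash
python3 h.py .4456 -.117 .055 -4.1
```

```text
t 13.75 tcp [ 0.4559 -0.1164  0.1698] head -4.2 F [-0.6819  0.4478 -2.3464] op 0.0435
shift tool mm [ -0.6922 -12.7007 114.555 ] turn units [ 0.1562  0.0403 -0.0184]
```

Call:
servo_tool([
  [[-0.001,-0.013,0],[0.15,0.04,0],0.3],
  [[0,0,0.02],[0,0,0],0.3],
  [[0,0,0.03],[0,0,0],0.3],
  [[0,0,0.02],[0,0,0],0.3],
  [[0,0,0],[0,0,0],0.3],
])

```text
time_s: 14.25
tool_pos: [0.4404, -0.1143, 0.0944]
ee_rot: [0.731, 0.682, -0.002, -0.004]
wrist_force: [-0.3, 0.4, -2.1]
opening: 0.0434
```

```bash
python3 h.py .4456 -.117 .055 -4.1;python3 - <<'E'
from h import *
a=snapshot("side")[130:330,150:350]
cv2.imwrite("pics/p10.png",cv2.resize(a,(600,600),interpolation=2)[:,:,::-1])
E
```

```text
t 14.25 tcp [ 0.4404 -0.1143  0.0944] head -4.0 F [-0.3228  0.4408 -2.0916] op 0.0434
shift tool mm [-2.5119  5.6778 39.3072] turn units [-0.0613 -0.0237  0.0146]
```

View pics/p10.png

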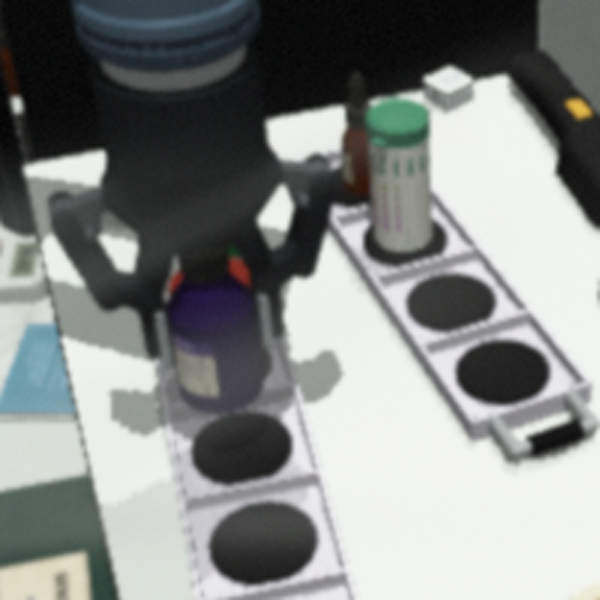

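The bottle is hanging upright over the second place at p10 ≈(215,340), a few mm short in x. I'll correct while lowering.

Call:
servo_tool([
  [[-0.002,0.006,0.005],[-0.06,-0.02,0],0.3],
  [[0,0,0.012],[0,0,0],0.3],
  [[0,0,0.012],[0,0,0],0.3],
  [[0,0,0.004],[0,0,0],0.3],
  [[0,0,0],[0,0,0],0.3],
])

```text
time_s: 14.8
tool_pos: [0.4503, -0.1185, 0.0633]
ee_rot: [0.731, 0.682, 0.001, 0.004]
wrist_force: [0.1, -0.1, -1.4]
opening: 0.0436
```

```bash
python3 h.py .4456 -.117 .055 -4.1
```

```text
t 14.8 tcp [ 0.4503 -0.1185  0.0633] head -3.9 F [ 0.1086 -0.0815 -1.4003] op 0.0436
shift tool mm [ 1.1698 -4.8487  8.25  ] turn units [0.0537 0.0214 0.0222]
```

Call:
servo_tool([
  [[0.001,-0.005,0],[0.03,0.01,0],0.3],
  [[0,0,0],[0,0,0],0.3],
  [[0,0,0.003],[0,0,0],0.3],
  [[0,0,0.003],[0,0,0],0.3],
  [[0,0,0],[0,0,0],0.3],
])

```text
time_s: 15.3
tool_pos: [0.4459, -0.1176, 0.0584]
ee_rot: [0.731, 0.683, 0.001, 0.003]
wrist_force: [-0.5, -0.6, -1.4]
opening: 0.0434
```

```bash
python3 h.py .4456 -.117 .055 -4.1
```

```text
t 15.3 tcp [ 0.4459 -0.1176  0.0584] head -3.9 F [-0.4632 -0.6123 -1.4013] op 0.0434
shift tool mm [ 0.5468 -0.3946  3.3625] turn units [0.0416 0.0202 0.0227]
```

Call:
servo_tool([
  [[0,0,0.002],[0.03,0.01,0],0.3],
  [[0,0,0.001],[0,0,0],0.3],
  [[0,0,0.001],[0,0,0],0.3],
  [[0,0,0],[0,0,0],0.3],
  [[0,0,0],[0,0,0],0.3],
])

```text
time_s: 15.8
tool_pos: [0.4462, -0.1177, 0.0541]
ee_rot: [0.731, 0.683, -0.0, 0.001]
wrist_force: [-0.6, 0.8, -0.3]
opening: 0.0432
```

```bash
python3 h.py .4456 -.117 .055 -4.1
```

```text
t 15.8 tcp [ 0.4462 -0.1177  0.0541] head -3.9 F [-0.6343  0.7548 -0.2923] op 0.0432
shift tool mm [ 0.669  -0.6124 -0.8637] turn units [0.0103 0.0102 0.0225]
```

Force has dropped to near zero, so the bottle is on the mat. Release.

Call:
servo_tool([
  [[0,0,0],[0,0,0],0],
  [[0,0,0],[0,0,0],-0.3],
  [[0,0,0],[0,0,0],-0.6],
  [[0,0,0],[0,0,0],-0.6],
  [[0,0,0],[0,0,0],-0.6],
])

```text
time_s: 16.3
tool_pos: [0.4468, -0.118, 0.0546]
ee_rot: [0.731, 0.683, 0.0, 0.002]
wrist_force: [-0.2, 0.7, 0.0]
opening: 0.0682
```

Call:
servo_tool([
  [[0,0,-0.02],[0,0,0],-0.6],
  [[0,0,-0.03],[0,0,0],-0.6],
  [[0,0,-0.035],[0,0,0],-0.6],
  [[0,0,-0.035],[0,0,0],-0.6],
  [[0,0,-0.02],[0,0,0],-0.5],
])

```text
time_s: 16.8
tool_pos: [0.444, -0.1165, 0.1962]
ee_rot: [0.731, 0.682, -0.001, -0.003]
wrist_force: [0.6, -0.2, -1.0]
opening: 0.0637
```

```bash
python3 h.py .5865 .0365 .18 -25;python3 - <<'E'
from h import *
a=snapshot("side")[130:330,150:350]
cv2.imwrite("pics/p11.png",cv2.resize(a,(600,600),interpolation=2)[:,:,::-1])
E
```

```text
t 16.8 tcp [ 0.444  -0.1165  0.1962] head -3.9 F [ 0.5815 -0.2481 -1.007 ] op 0.0637
shift tool mm [162.3929 131.7716  15.7577] turn units [-0.0418 -0.006   2.6328]
```

View pics/p11.png

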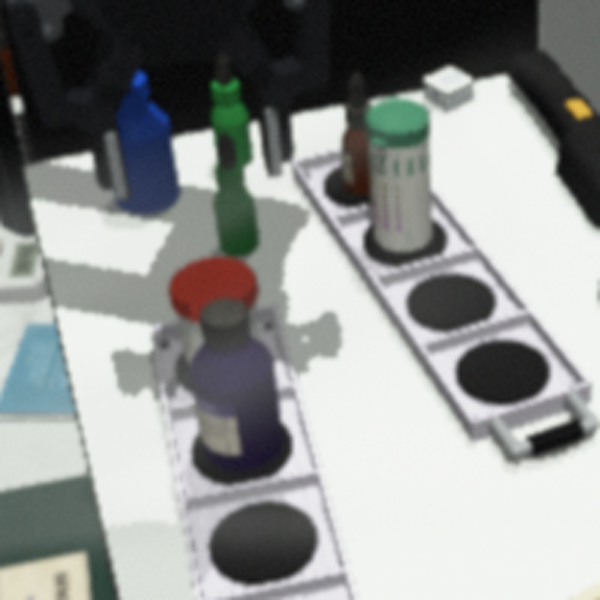

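The stain bottle stands on the second-farthest mat at p11 ≈(240,450), upright and centred. Next is the canister, gripped by the lid with the jaws turned clear of the lip.

Call:
servo_tool([
  [[0.025,0.02,0],[0,0,0.5],-0.5],
  [[0.026,0.019,0],[0,0,0.5],-0.5],
  [[0.028,0.017,0],[0,0,0.5],-0.5],
  [[0.029,0.015,0],[0,0,0.5],-0.5],
  [[0.03,0.013,0],[0,0,0.5],-0.5],
])

```text
time_s: 17.35
tool_pos: [0.5599, 0.0006, 0.2004]
ee_rot: [0.844, 0.537, 0.0, 0.002]
wrist_force: [0.4, -0.0, -0.4]
opening: 0.0639
```

Call:
servo_tool([
  [[0.03,0.01,0],[0,0,0.1],-0.5],
  [[0.005,0.005,0],[0,0,0],-0.5],
  [[0,0,0],[0,0,0],-0.5],
  [[0,0,0],[0,0,0],-0.5],
  [[0,0,0],[0,0,0],-0.5],
])

```text
time_s: 17.85
tool_pos: [0.5893, 0.029, 0.1975]
ee_rot: [0.847, 0.532, -0.001, 0.001]
wrist_force: [0.1, -0.4, -0.1]
opening: 0.0642
```

```bash
python3 h.py .5865 .0365 .13 -25
```

```text
t 17.85 tcp [0.5893 0.029  0.1975] head -25.7 F [ 0.1409 -0.4166 -0.0817] op 0.0642
shift tool mm [ 5.7631 -5.8773 67.4296] turn units [ 0.0052  0.0224 -0.0936]
```

Call:
servo_tool([
  [[0.006,-0.006,0.01],[0,0.02,-0.05],-0.5],
  [[0,0,0.02],[0,0,0],-0.5],
  [[0,0,0.02],[0,0,0],-0.5],
  [[0,0,0.015],[0,0,0],-0.5],
  [[0,0,0],[0,0,0],-0.5],
])

```text
time_s: 18.35
tool_pos: [0.5828, 0.0353, 0.1295]
ee_rot: [0.846, 0.533, 0.0, 0.0]
wrist_force: [-0.1, -0.1, -0.4]
opening: 0.0643
```

```bash
python3 h.py .5865 .036 .093 -25;python3 - <<'E'
from h import *
a=snapshot("side")[80:280,200:400]
cv2.imwrite("pics/p12.png",cv2.resize(a,(600,600),interpolation=2)[:,:,::-1])
E
```

```text
t 18.35 tcp [0.5828 0.0353 0.1295] head -25.5 F [-0.0878 -0.1291 -0.3745] op 0.0643
shift tool mm [ 2.1984  3.0489 36.5348] turn units [ 0.0034 -0.0015 -0.0682]
```

View pics/p12.png

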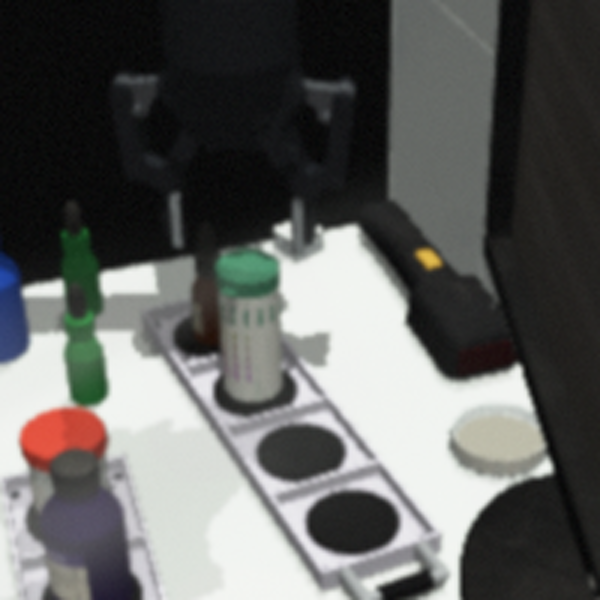

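Call:
servo_tool([
  [[0.002,0.003,0.005],[0,0,0],-0.5],
  [[0,0,0.012],[0,0,0],-0.5],
  [[0,0,0.012],[0,0,0],-0.5],
  [[0,0,0.006],[0,0,0],-0.5],
  [[0,0,0],[0,0,0],-0.5],
])

```text
time_s: 18.9
tool_pos: [0.5884, 0.0354, 0.095]
ee_rot: [0.846, 0.533, 0.002, 0.002]
wrist_force: [0.6, -0.0, 0.8]
opening: 0.0642
```

```bash
python3 h.py .5865 .036 .092 -25
```

```text
t 18.9 tcp [0.5884 0.0354 0.095 ] head -25.6 F [ 0.5619 -0.0189  0.8298] op 0.0642
shift tool mm [-0.2956 -1.9309  2.9877] turn units [ 0.041  -0.0145 -0.0716]
```

Call:
servo_tool([
  [[0,-0.002,0.002],[0.03,0,-0.05],-0.5],
  [[0,0,0],[0,0,0],-0.3],
  [[0,0,0],[0,0,0],0],
  [[0,0,0],[0,0,0],0.3],
  [[0,0,0],[0,0,0],0.4],
], squeeze=25)

```text
time_s: 19.4
tool_pos: [0.5869, 0.0364, 0.0935]
ee_rot: [0.844, 0.536, 0.002, 0.0]
wrist_force: [-0.6, 0.9, -0.4]
opening: 0.039
```

Call:
servo_tool([
  [[0,0,0],[0,0,0],0.4],
  [[0,0,0],[0,0,0],0.4],
  [[0,0,0],[0,0,0],0.4],
  [[0,0,-0.01],[0,0,0],0.4],
  [[0,0,-0.02],[0,0,0],0.4],
])

```text
time_s: 19.9
tool_pos: [0.5849, 0.0366, 0.1222]
ee_rot: [0.844, 0.536, -0.001, -0.002]
wrist_force: [0.4, -0.1, -0.5]
opening: 0.0391
```

Call:
servo_tool([
  [[0,0,-0.03],[0,0,0],0.4],
  [[0,0,-0.03],[0,0,0],0.4],
  [[0,0,-0.03],[0,0,0],0.4],
  [[0,0,-0.01],[0,0,0],0.4],
  [[0,0,0],[0,0,0],0.4],
])

```text
time_s: 20.4
tool_pos: [0.5859, 0.0363, 0.2309]
ee_rot: [0.844, 0.536, 0.001, 0.0]
wrist_force: [-1.5, 0.6, -0.8]
opening: 0.0392
```

```bash
python3 h.py .4403 -.189 .21 -25;python3 - <<'E'
from h import *
a=snapshot("side")[50:250,200:400]
cv2.imwrite("pics/p13.png",cv2.resize(a,(600,600),interpolation=2)[:,:,::-1])
E
```

```text
t 20.4 tcp [0.5859 0.0363 0.2309] head -25.1 F [-1.4708  0.6099 -0.828 ] op 0.0392
shift tool mm [-265.855   -36.2504   20.2452] turn units [ 0.0132 -0.0156 -0.0152]
```

View pics/p13.png

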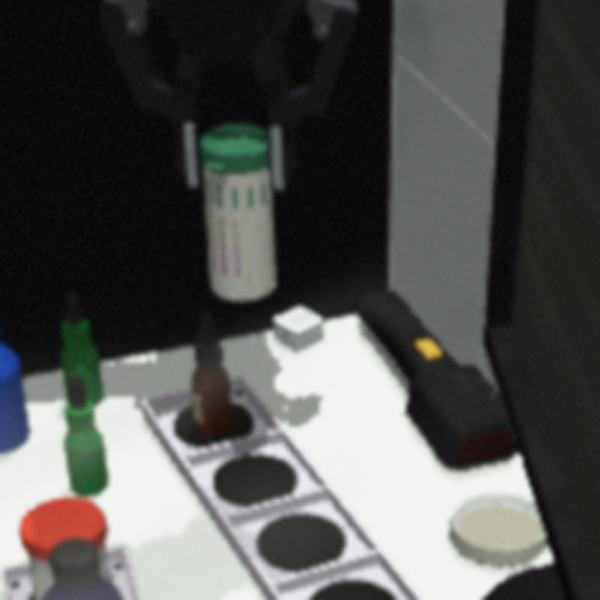

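The canister is held upright at p13 ≈(240,215), and the lip is clear of the pads.

Call:
servo_tool([
  [[-0.015,-0.002,0],[0,0,0],0.4],
  [[-0.03,-0.004,0],[0,0,0],0.4],
  [[-0.035,-0.005,0],[0,0,0],0.4],
  [[-0.035,-0.005,0],[0,0,0],0.4],
  [[-0.035,-0.005,0],[0,0,0],0.4],
])

```text
time_s: 20.95
tool_pos: [0.4962, -0.0922, 0.2208]
ee_rot: [0.842, 0.539, -0.004, -0.005]
wrist_force: [-0.3, -0.2, -0.4]
opening: 0.0393
```

Call:
servo_tool([
  [[-0.035,-0.005,0],[0,0,0],0.4],
  [[-0.035,-0.005,0],[0,0,0],0.4],
  [[-0.025,-0.003,0],[0,0,0],0.4],
  [[-0.01,-0.001,0],[0,0,0],0.4],
  [[0,0,0],[0,0,0],0.4],
])

```text
time_s: 21.45
tool_pos: [0.4274, -0.1873, 0.2127]
ee_rot: [0.844, 0.537, -0.008, -0.013]
wrist_force: [0.2, 0.5, -0.2]
opening: 0.0389
```

```bash
python3 h.py .4403 -.189 .14 -25
```

```text
t 21.45 tcp [ 0.4274 -0.1873  0.2127] head -25.1 F [ 0.1658  0.4943 -0.1974] op 0.0389
shift tool mm [ 3.9456 14.57   72.2774] turn units [-0.2165  0.0032 -0.0083]
```

Call:
servo_tool([
  [[0.004,0.014,0],[-0.2,0,0],0.4],
  [[0,0,0.01],[0,0,0],0.4],
  [[0,0,0.02],[0,0,0],0.4],
  [[0,0,0.02],[0,0,0],0.4],
  [[0,0,0],[0,0,0],0.4],
])

```text
time_s: 21.95
tool_pos: [0.4451, -0.1854, 0.1579]
ee_rot: [0.842, 0.539, 0.001, -0.001]
wrist_force: [-0.6, -0.1, -0.4]
opening: 0.0394
```

```bash
python3 h.py .4403 -.189 .095 -25
```

```text
t 21.95 tcp [ 0.4451 -0.1854  0.1579] head -24.8 F [-0.6149 -0.0661 -0.3743] op 0.0394
shift tool mm [-5.3909 -2.8751 62.8799] turn units [-0.0032 -0.0133  0.0258]
```

Call:
servo_tool([
  [[-0.005,-0.003,0.005],[0,0,0],0.4],
  [[0,0,0.015],[0,0,0],0.4],
  [[0,0,0.02],[0,0,0],0.4],
  [[0,0,0.01],[0,0,0],0.4],
  [[0,0,0],[0,0,0],0.4],
])

```text
time_s: 22.45
tool_pos: [0.4424, -0.1876, 0.1078]
ee_rot: [0.841, 0.541, 0.001, 0.001]
wrist_force: [-0.9, 0.5, 0.3]
opening: 0.0389
```

```bash
python3 h.py .4403 -.189 .095 -25;python3 - <<'E'
from h import *
a=snapshot("side")[180:380,150:350]
cv2.imwrite("pics/p14.png",cv2.resize(a,(600,600),interpolation=2)[:,:,::-1])
E
```

```text
t 22.45 tcp [ 0.4424 -0.1876  0.1078] head -24.5 F [-0.8705  0.4756  0.3369] op 0.0389
shift tool mm [-2.1147 -1.378  12.7679] turn units [ 0.0231 -0.0087  0.0679]
```

View pics/p14.png

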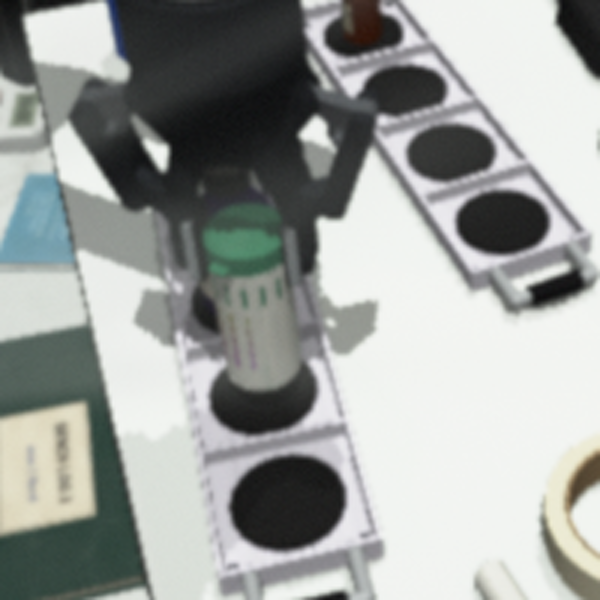

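The canister is above the third mat at p14 ≈(262,370). Lowering.

Call:
servo_tool([
  [[-0.002,-0.001,0.003],[0.02,0,0.05],0.4],
  [[0,0,0.004],[0,0,0],0.4],
  [[0,0,0.004],[0,0,0],0.4],
  [[0,0,0],[0,0,0],0.4],
  [[0,0,0],[0,0,0],0.4],
])

```text
time_s: 23.0
tool_pos: [0.4424, -0.1906, 0.0992]
ee_rot: [0.843, 0.538, 0.002, 0.003]
wrist_force: [0.3, -0.7, -0.4]
opening: 0.0393
```

```bash
python3 h.py .4403 -.189 .0935 -25
```

```text
t 23.0 tcp [ 0.4424 -0.1906  0.0992] head -24.9 F [ 0.2698 -0.723  -0.3749] op 0.0393
shift tool mm [ 0.5836 -2.6287  5.6535] turn units [0.0429 0.0002 0.0141]
```

Call:
servo_tool([
  [[0.001,-0.002,0.001],[0.03,0,0],0.4],
  [[0,0,0.002],[0,0,0],0.4],
  [[0,0,0.002],[0,0,0],0.4],
  [[0,0,0],[0,0,0],0.4],
  [[0,0,0],[0,0,0],0.4],
])

```text
time_s: 23.5
tool_pos: [0.4411, -0.1888, 0.094]
ee_rot: [0.843, 0.538, 0.0, 0.001]
wrist_force: [0.4, -0.8, -0.1]
opening: 0.0391
```

```bash
python3 h.py .4403 -.189 .0935 -25
```

```text
t 23.5 tcp [ 0.4411 -0.1888  0.094 ] head -24.9 F [ 0.4314 -0.7823 -0.1374] op 0.0391
shift tool mm [-0.5286 -0.6133  0.5204] turn units [0.0142 0.0009 0.0146]
```

Call:
servo_tool([
  [[0,0,0.001],[0,0,0],0.4],
  [[0,0,0],[0,0,0],0.4],
  [[0,0,0],[0,0,0],0],
  [[0,0,0],[0,0,0],-0.3],
  [[0,0,0],[0,0,0],-0.5],
])

```text
time_s: 24.0
tool_pos: [0.4413, -0.1889, 0.0932]
ee_rot: [0.843, 0.538, 0.001, 0.001]
wrist_force: [-0.9, -0.7, 0.3]
opening: 0.064
```

Call:
servo_tool([
  [[0,0,-0.015],[0,0,0],-0.5],
  [[0,0,-0.03],[0,0,0],-0.5],
  [[0,0,-0.035],[0,0,0],-0.4],
  [[0,0,-0.02],[0,0,0],-0.3],
  [[0,0,0],[0,0,0],-0.3],
])

```text
time_s: 24.5
tool_pos: [0.4403, -0.1883, 0.1956]
ee_rot: [0.843, 0.538, 0.0, -0.0]
wrist_force: [-0.0, 0.4, -0.3]
opening: 0.0556
```

```bash
python3 h.py .579 .102 .2 5.3;python3 - <<'E'
from h import *
a=snapshot("side")[150:390,150:390]
cv2.imwrite("pics/p15.png",cv2.resize(a,(600,600),interpolation=2)[:,:,::-1])
a=snapshot("top")[190:350,200:480]
cv2.imwrite("pics/p15t.png",cv2.resize(a,None,fx=2.8,fy=2.8,interpolation=2)[:,:,::-1])
E
```

```text
t 24.5 tcp [ 0.4403 -0.1883  0.1956] head -24.9 F [-0.0026  0.3928 -0.2965] op 0.0556
shift tool mm [321.7079   3.5684  -4.1986] turn units [-0.0045 -0.0056 -3.7745]
```

View pics/p15.png

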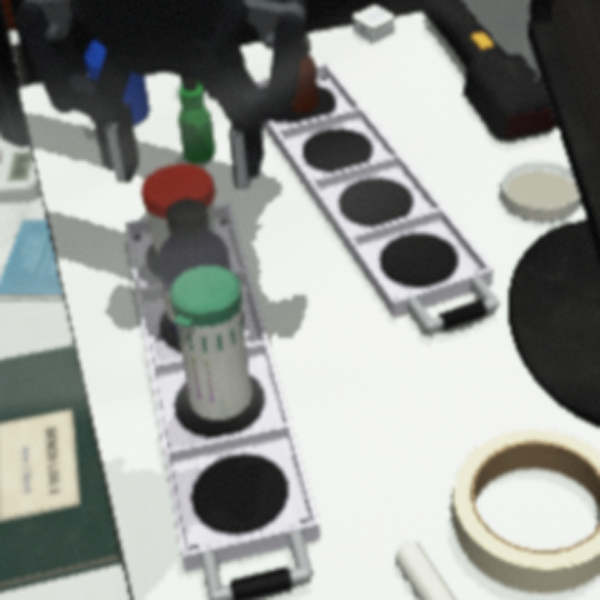

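View pics/p15t.png

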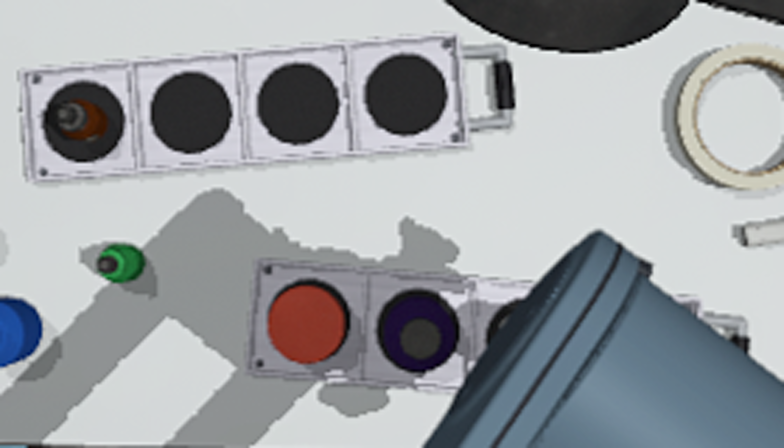

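The canister stands on the third mat at p15 ≈(218,395). The cup and bottle look centred in the top view. The remaining candidates are the brown dropper in the rack at top (230,233) and the green ones at (241,283) and (187,272). The brown one in the rack matches, and I'll confirm in a crop.

```bash
python3 - <<'E'
from h import *
a=snapshot("side")[140:220,240:320];b=snapshot("top")[205:265,200:260]
cv2.imwrite("pics/p16.png",np.hstack([cv2.resize(a,(400,400),interpolation=2),cv2.resize(b,(400,400),interpolation=2)])[:,:,::-1])
E
```

```text
(no output)
```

View pics/p16.png

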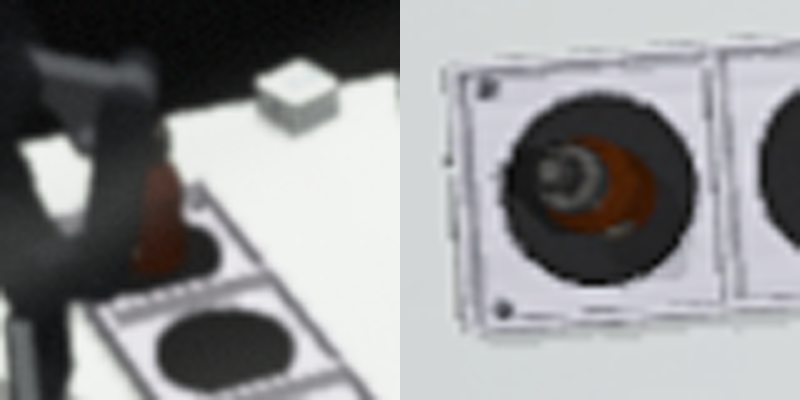

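```bash
python3 - <<'E'
from h import *
f=lambda x,y:[200+(x-400)/6.667,205+y/6.667]
for l,q,z in(("tip",(560,172),.096),("collar",(575,177),.072),("body",(610,187),.03),("mat",(598,190),.01)):print(l,plane("top",f(*q),z))
E
python3 h.py .579 .102 .2 5.3
```

```text
tip [0.5779 0.1007 0.096 ]
collar [0.5783 0.1017 0.072 ]
body [0.5785 0.1004 0.03  ]
mat [0.579  0.1077 0.01  ]
t 24.7 tcp [ 0.4382 -0.1868  0.1916] head -24.9 F [ 0.2795  0.1064 -0.4269] op 0.0553
shift tool mm [321.2797   5.9952  -7.738 ] turn units [-0.0558 -0.031  -3.7752]
```

Confirmed: the brown dropper sits on its mat at p16 ≈(600,185), about 6 mm off the mat centre.

Call:
servo_tool([
  [[0.02,0,-0.005],[0,0,-0.45],-0.3],
  [[0.036,0.003,-0.005],[0,0,-0.5],-0.3],
  [[0.035,0.006,0],[0,0,-0.5],-0.3],
  [[0.035,0.008,0],[0,0,-0.5],-0.3],
  [[0.034,0.01,0],[0,0,-0.45],-0.3],
])

```text
time_s: 25.2
tool_pos: [0.5072, -0.0385, 0.1941]
ee_rot: [0.74, 0.672, -0.004, -0.011]
wrist_force: [-0.1, -0.5, 0.6]
opening: 0.0556
```

Call:
servo_tool([
  [[0.033,0.013,0],[0,0,-0.45],-0.3],
  [[0.033,0.015,0],[0,0,-0.45],-0.3],
  [[0.031,0.017,0],[0,0,-0.4],-0.3],
  [[0.025,0.015,0],[0,0,0],-0.3],
  [[0.01,0.006,0],[0,0,0],-0.3],
])

```text
time_s: 25.7
tool_pos: [0.5714, 0.103, 0.1842]
ee_rot: [0.672, 0.741, -0.007, -0.017]
wrist_force: [0.5, 0.3, 0.3]
opening: 0.0553
```

```bash
python3 h.py .5785 .1015 .12 5.3
```

```text
t 25.7 tcp [0.5714 0.103  0.1842] head 5.6 F [0.5468 0.2525 0.2649] op 0.0553
shift tool mm [-3.1883  9.1175 63.922 ] turn units [-0.2438 -0.1126  0.0343]
```

Call:
servo_tool([
  [[-0.003,0.009,0],[-0.24,-0.11,0],-0.3],
  [[0,0,0],[0,0,0],-0.3],
  [[0,0,0.02],[0,0,0],-0.3],
  [[0,0,0.03],[0,0,0],-0.3],
  [[0,0,0],[0,0,0],-0.3],
])

```text
time_s: 26.2
tool_pos: [0.5772, 0.1006, 0.1274]
ee_rot: [0.671, 0.741, -0.004, -0.004]
wrist_force: [-0.7, 0.1, -0.5]
opening: 0.0555
```

```bash
python3 h.py .5785 .1015 .044 5.3;python3 - <<'E'
from h import *
a=snapshot("side")[90:250,190:350]
cv2.imwrite("pics/p17.png",cv2.resize(a,(600,600),interpolation=2)[:,:,::-1])
E
```

```text
t 26.2 tcp [0.5772 0.1006 0.1274] head 5.6 F [-0.6634  0.1245 -0.5048] op 0.0555
shift tool mm [ 0.6511  2.3651 83.3777] turn units [-0.081  -0.0066  0.0434]
```

View pics/p17.png

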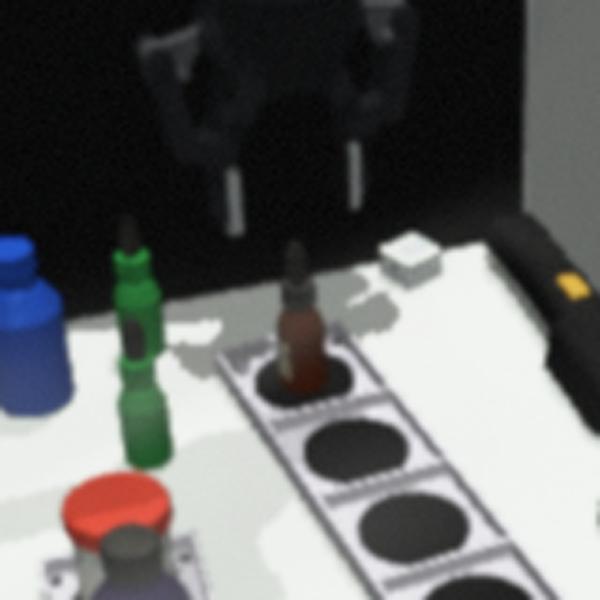

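The dropper at p17 ≈(300,330) lies between the fingers at (235,200) and (355,180). Descending.

Call:
servo_tool([
  [[0.001,0.002,0.01],[-0.06,0,0],-0.3],
  [[0,0,0.02],[0,0,0],-0.3],
  [[0,0,0.02],[0,0,0],-0.3],
  [[0,0,0.012],[0,0,0],-0.3],
  [[0,0,0],[0,0,0],-0.3],
])

```text
time_s: 26.75
tool_pos: [0.5844, 0.1001, 0.0703]
ee_rot: [0.672, 0.74, 0.004, 0.004]
wrist_force: [0.2, 0.1, -0.9]
opening: 0.0554
```

```bash
python3 h.py .5785 .1015 .044 5.3
```

```text
t 26.75 tcp [0.5844 0.1001 0.0703] head 5.5 F [ 0.1568  0.0853 -0.9009] op 0.0554
shift tool mm [ 1.9452 -5.9678 26.289 ] turn units [0.0734 0.0026 0.0245]
```

Call:
servo_tool([
  [[0.002,-0.006,0.004],[0.06,0,0],-0.3],
  [[0,0,0.008],[0,0,0],-0.3],
  [[0,0,0.008],[0,0,0],-0.3],
  [[0,0,0.005],[0,0,0],-0.3],
  [[0,0,0],[0,0,0],-0.3],
])

```text
time_s: 27.25
tool_pos: [0.5797, 0.1016, 0.0462]
ee_rot: [0.672, 0.74, 0.002, 0.002]
wrist_force: [-0.9, -0.1, 0.1]
opening: 0.0554
```

```bash
python3 h.py .5785 .1015 .044 5.3
```

```text
t 27.25 tcp [0.5797 0.1016 0.0462] head 5.5 F [-0.8712 -0.0823  0.0823] op 0.0554
shift tool mm [ 0.0097 -1.1745  2.1806] turn units [0.0424 0.0063 0.0242]
```

Call:
servo_tool([
  [[0,-0.001,0.002],[0.04,0,0],-0.3],
  [[0,0,0],[0,0,0],0],
  [[0,0,0],[0,0,0],0.3],
  [[0,0,0],[0,0,0],0.6],
  [[0,0,0],[0,0,0],0.7],
], squeeze=25)

```text
time_s: 27.75
tool_pos: [0.5793, 0.1015, 0.0446]
ee_rot: [0.672, 0.74, 0.0, 0.001]
wrist_force: [-0.3, 0.6, -0.6]
opening: 0.0257
```

Call:
servo_tool([
  [[0,0,0],[0,0,0],0.7],
  [[0,0,0],[0,0,0],0.7],
  [[0,0,0],[0,0,0],0.7],
  [[0,0,0],[0,0,0],0.7],
  [[0,0,0],[0,0,0],0.7],
])

```text
time_s: 28.25
tool_pos: [0.5793, 0.1015, 0.0447]
ee_rot: [0.672, 0.74, 0.0, 0.001]
wrist_force: [-0.3, 1.0, -0.7]
opening: 0.0255
```

Call:
servo_tool([
  [[0,0,-0.01],[0,0,0],0.7],
  [[0,0,-0.02],[0,0,0],0.7],
  [[0,0,-0.03],[0,0,0],0.7],
  [[0,0,-0.04],[0,0,0],0.7],
  [[0,0,-0.03],[0,0,0],0.7],
])

```text
time_s: 28.75
tool_pos: [0.5757, 0.1016, 0.176]
ee_rot: [0.672, 0.74, -0.004, -0.003]
wrist_force: [0.4, -0.6, 0.1]
opening: 0.025
```

```bash
python3 h.py .435 -.2605 .19 -4.1;python3 - <<'E'
from h import *
a=snapshot("side")[70:230,190:350]
cv2.imwrite("pics/p18.png",cv2.resize(a,(600,600),interpolation=2)[:,:,::-1])
E
```

```text
t 28.75 tcp [0.5757 0.1016 0.176 ] head 5.5 F [ 0.4369 -0.5898  0.1312] op 0.025
shift tool mm [-346.9684 -174.8427  -12.3712] turn units [-0.0723  0.0042  1.1982]
```

View pics/p18.png

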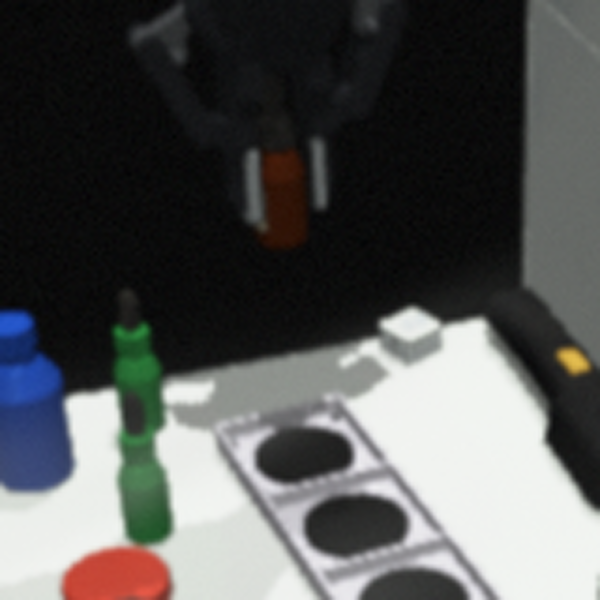

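The dropper is held upright at p18 ≈(282,200).

Call:
servo_tool([
  [[-0.018,-0.008,-0.01],[-0.05,0,0.2],0.7],
  [[-0.035,-0.016,-0.01],[0,0,0.25],0.7],
  [[-0.038,-0.015,0],[0,0,0.25],0.7],
  [[-0.039,-0.014,0],[0,0,0.25],0.7],
  [[-0.039,-0.013,0],[0,0,0.25],0.7],
])

```text
time_s: 29.3
tool_pos: [0.5179, -0.0692, 0.2087]
ee_rot: [0.731, 0.683, 0.007, 0.007]
wrist_force: [0.4, -0.9, -0.5]
opening: 0.0249
```

Call:
servo_tool([
  [[-0.039,-0.012,0],[0,0,0],0.7],
  [[-0.039,-0.012,0],[0,0,0],0.7],
  [[-0.039,-0.012,0],[0,0,0],0.7],
  [[-0.035,-0.01,0],[0,0,0],0.7],
  [[-0.02,-0.005,0],[0,0,0],0.7],
])

```text
time_s: 29.8
tool_pos: [0.4509, -0.2457, 0.2116]
ee_rot: [0.732, 0.682, 0.007, 0.01]
wrist_force: [0.7, 0.8, -1.5]
opening: 0.0252
```

```bash
python3 h.py .435 -.2605 .1 -4.1
```

```text
t 29.8 tcp [ 0.4509 -0.2457  0.2116] head -4.0 F [ 0.7348  0.808  -1.5162] op 0.0252
shift tool mm [-15.4695 -17.5064 111.2684] turn units [0.1712 0.0251 0.007 ]
```

Call:
servo_tool([
  [[-0.015,-0.017,0],[0.17,0.02,0],0.7],
  [[0,0,0],[0,0,0],0.7],
  [[0,0,0],[0,0,0],0.7],
  [[0,0,0.02],[0,0,0],0.7],
  [[0,0,0.02],[0,0,0],0.7],
])

```text
time_s: 30.3
tool_pos: [0.434, -0.264, 0.1756]
ee_rot: [0.733, 0.68, 0.0, 0.006]
wrist_force: [-0.3, -0.4, -0.7]
opening: 0.0255
```

```bash
python3 h.py .435 -.2605 .1 -4.1
```

```text
t 30.3 tcp [ 0.434  -0.264   0.1756] head -4.3 F [-0.3261 -0.3601 -0.6745] op 0.0255
shift tool mm [ 4.098  0.092 75.544] turn units [ 0.0644  0.0526 -0.0292]
```

Call:
servo_tool([
  [[0.004,0,0.01],[0.06,0.05,0],0.7],
  [[0,0,0.02],[0,0,0],0.7],
  [[0,0,0.03],[0,0,0],0.7],
  [[0,0,0.02],[0,0,0],0.7],
  [[0,0,0],[0,0,0],0.7],
])

```text
time_s: 30.8
tool_pos: [0.4371, -0.2545, 0.093]
ee_rot: [0.732, 0.682, 0.001, -0.001]
wrist_force: [0.9, -0.1, -0.2]
opening: 0.0254
```

```bash
python3 h.py .435 -.2605 .045 -4.1;python3 - <<'E'
from h import *
a=snapshot("side")[200:400,150:350]
cv2.imwrite("pics/p19.png",cv2.resize(a,(600,600),interpolation=2)[:,:,::-1])
E
```

```text
t 30.8 tcp [ 0.4371 -0.2545  0.093 ] head -4.0 F [ 0.9315 -0.1352 -0.1549] op 0.0254
shift tool mm [-6.2089 -1.6733 47.9563] turn units [ 0.0048 -0.0185  0.0079]
```

View pics/p19.png

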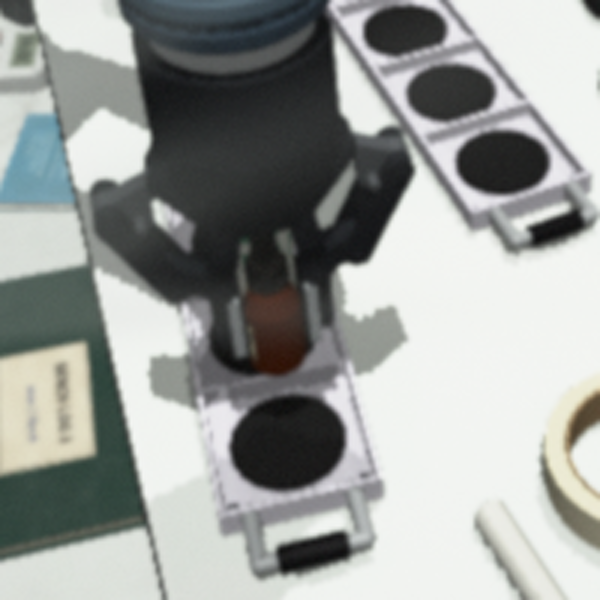

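Call:
servo_tool([
  [[-0.006,-0.002,0],[0,0,0],0.7],
  [[0,0,0],[0,0,0],0.7],
  [[0,0,0.01],[0,0,0],0.7],
  [[0,0,0.01],[0,0,0],0.7],
  [[0,0,0],[0,0,0],0.7],
])

```text
time_s: 31.35
tool_pos: [0.438, -0.2629, 0.0774]
ee_rot: [0.731, 0.682, 0.002, 0.004]
wrist_force: [0.4, 0.3, -0.5]
opening: 0.0253
```

```bash
python3 h.py .435 -.2605 .045 -4.1
```

```text
t 31.35 tcp [ 0.438  -0.2629  0.0774] head -4.0 F [ 0.4269  0.33   -0.4791] op 0.0253
shift tool mm [ 2.2998 -3.4869 32.3175] turn units [0.0618 0.0258 0.0162]
```

Call:
servo_tool([
  [[0.002,-0.003,0.005],[0.05,0.02,0],0.7],
  [[0,0,0.01],[0,0,0],0.7],
  [[0,0,0.008],[0,0,0],0.7],
  [[0,0,0.004],[0,0,0],0.7],
  [[0,0,0],[0,0,0],0.7],
])

```text
time_s: 31.85
tool_pos: [0.4345, -0.2602, 0.0472]
ee_rot: [0.731, 0.682, 0.0, -0.0]
wrist_force: [-1.1, -0.3, 0.4]
opening: 0.0252
```

```bash
python3 h.py .435 -.2605 .045 -4.1
```

```text
t 31.85 tcp [ 0.4345 -0.2602  0.0472] head -4.0 F [-1.0801 -0.2608  0.4054] op 0.0252
shift tool mm [-0.2772  0.4931  2.2477] turn units [-0.0012 -0.0034  0.0138]
```

Call:
servo_tool([
  [[0,0,0.001],[0,0,0],0.7],
  [[0,0,0.001],[0,0,0],0.7],
  [[0,0,0.001],[0,0,0],0.7],
  [[0,0,0],[0,0,0],0.7],
  [[0,0,0],[0,0,0],0.7],
])

```text
time_s: 32.35
tool_pos: [0.4351, -0.2607, 0.0447]
ee_rot: [0.731, 0.682, 0.0, 0.0]
wrist_force: [0.6, 0.3, 0.3]
opening: 0.0252
```

```bash
python3 h.py .435 -.2605 .045 -4.1
```

```text
t 32.35 tcp [ 0.4351 -0.2607  0.0447] head -4.0 F [0.5942 0.3475 0.2501] op 0.0252
shift tool mm [ 0.1478 -0.0604 -0.339 ] turn units [0.0065 0.0031 0.0145]
```

At the pick height. Release, rise, and back off to the robot's side for a clear view.

Call:
servo_tool([
  [[0,0,0],[0,0,0],0.4],
  [[0,0,0],[0,0,0],0.1],
  [[0,0,0],[0,0,0],-0.1],
  [[0,0,0],[0,0,0],-0.3],
  [[0,0,0],[0,0,0],-0.3],
])

```text
time_s: 32.85
tool_pos: [0.4353, -0.2609, 0.045]
ee_rot: [0.731, 0.682, 0.0, 0.001]
wrist_force: [-0.2, 0.6, -0.2]
opening: 0.0559
```

Call:
servo_tool([
  [[0,0,-0.02],[0,0,0],-0.3],
  [[0,0,-0.03],[0,0,0],-0.3],
  [[0,0,-0.04],[0,0,0],-0.3],
  [[0,0,-0.04],[0,0,0],-0.3],
  [[0,0,-0.04],[0,0,0],-0.3],
])

```text
time_s: 33.35
tool_pos: [0.4317, -0.2578, 0.214]
ee_rot: [0.731, 0.682, -0.0, -0.007]
wrist_force: [0.8, -0.6, 0.1]
opening: 0.0558
```

Call:
servo_tool([
  [[0,-0.03,-0.02],[0,0,0],-0.3],
  [[0,-0.03,-0.01],[0,0,0],-0.3],
  [[0,-0.03,0],[0,0,0],-0.3],
  [[0,-0.02,0],[0,0,0],-0.3],
  [[0,0,0],[0,0,0],-0.3],
])

```text
time_s: 33.85
tool_pos: [0.3218, -0.2525, 0.2535]
ee_rot: [0.731, 0.683, -0.001, 0.001]
wrist_force: [0.0, 0.1, 0.2]
opening: 0.0557
```

```bash
python3 - <<'E'
from h import *
st()
a=snapshot("side");b=snapshot("top")
cv2.imwrite("pics/fs.png",a[:,:,::-1]);cv2.imwrite("pics/ft.png",b[:,:,::-1])
cv2.imwrite("pics/f1.png",np.hstack([cv2.resize(a[150:390,150:350],(500,600),interpolation=2),])[:,:,::-1])
cv2.imwrite("pics/f2.png",b[:,:,::-1])
E
```

```text
t 33.85 tcp [ 0.3218 -0.2525  0.2535] head -3.9 F [0.0272 0.1146 0.2142] op 0.0557
```

View pics/f1.png

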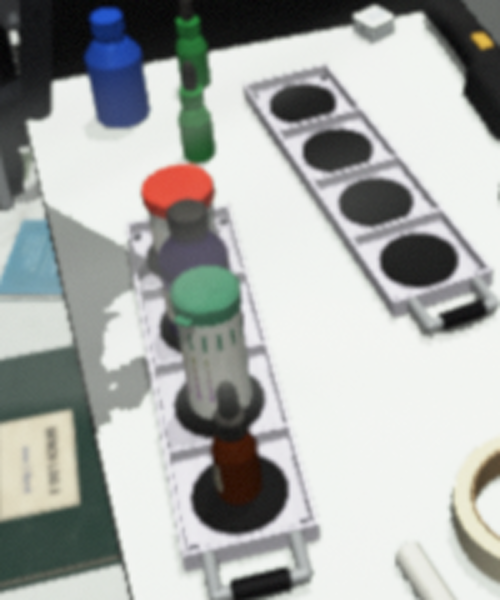

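View pics/f2.png

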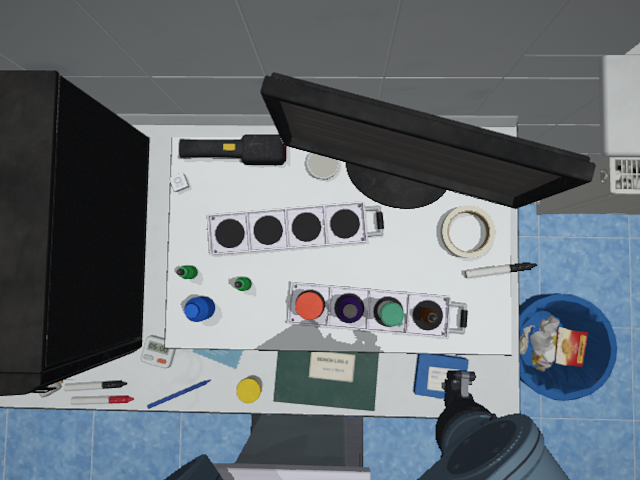

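All four stand upright in the reversed order. I'll measure the centring numerically.

```bash
python3 - <<'E'
from h import *
b=cv2.imread("pics/ft.png");hsv=cv2.cvtColor(b,cv2.COLOR_BGR2HSV)
M={"cup":(.4504,-.0447),"bottle":(.4453,-.1162),"can":(.4401,-.1881),"drop":(.4348,-.2596)}
k=np.zeros(b.shape[:2],np.uint8);k[280:335,285:450]=255
for l,lo,hi,z in(("cup",(0,120,90),(10,255,255),.07),("bottle",(115,80,15),(150,255,255),.07),("can",(70,80,50),(90,255,255),.103)):
    m=cv2.inRange(hsv,lo,hi)&k;c=max(cv2.findContours(m,0,1)[0],key=cv2.contourArea);p,_=cv2.minEnclosingCircle(c)
    q=plane("top",p,z)[:2];print(l,np.round(p,1),q,"off mm",1000*(q-M[l]))
c=b[285:345,395:455];cv2.imwrite("pics/fd.png",np.hstack([cv2.resize(c,(400,400),interpolation=2),cv2.resize(cv2.imread("pics/fs.png")[300:370,215:285],(400,400),interpolation=2)]))
E
```

```text
cup [308.9 305.4] [ 0.4516 -0.046 ] off mm [ 1.1611 -1.2906]
bottle [349.2 308.7] [ 0.4472 -0.116 ] off mm [1.8834 0.1533]
can [392.4 314.4] [ 0.441  -0.1877] off mm [0.9043 0.4095]
```

View pics/fd.png

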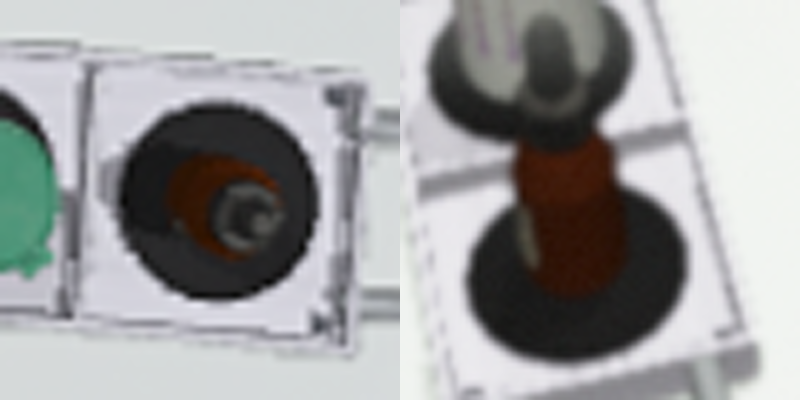

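```bash
python3 - <<'E'
from h import *
f=lambda x,y:[395+x/6.667,285+y/6.667]
g=lambda x,y:[215+(x-400)*70/400,300+y*70/400]
m=plane("top",f(218,200),.01)
print("mat",m,"collar",plane("top",f(247,215),.072)-m)
ms=plane("side",g(577,273),.01);print("side mat",ms,"base front",plane("side",g(572,298),.01)-ms)
print(r.state()["qd"].max())
print(r.finish_job())
E
```

```text
mat [ 0.4345 -0.2603  0.01  ] collar [0.0007 0.002  0.062 ]
side mat [ 0.4357 -0.2635  0.01  ] base front [-0.003 -0.007  0.   ]
0.025907255787027492
the job is handed in; nothing more can be done
None
```

I moved all four containers to the empty rack in reversed order and handed the job in after about 34 s of robot time. Counted from the handle of the empty rack, they now stand as oil dropper, strip canister, stain bottle, sample cup.

- **Final position check:** The last pictures from both cameras show all four upright, each on its own mat. The cup, bottle, canister and dropper are each about 1–2 mm off their mat centres in the top view. The side view showed the dropper's front base edge about 7 mm in front of the mat centre. For a 13 mm radius, that puts its centre within roughly 6 mm.
- **Other checks:** Calibration bias between the two views was 1–3 mm, and I used values in between. The measured mat tops came out at 7–9 mm, against 10 mm in the text. In the final pictures the tape roll, petri dish, scanner and look-alikes are where they were. The wrist forces I read stayed under about 3 N. No final check failed.

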